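Pin the toggle-drilling jig shut and hold it for the drill

ROBOT

A 6-joint arm with a two-finger parallel gripper is mounted at the origin on a cart in front of the work surface, level with it; the furniture and walls round the work are solid. World frame = base frame: x ahead of the robot, y to its left, z up, the work surface at z = 0. Lengths are in m, angles in degrees, forces in N, time in s.
With the tool pointing down it reaches from about 0.3 to 0.75 m from the base axis. Payload 8.5 kg.
Tool frame: the origin (TCP) lies midway between the tips of the shut fingers; the grasp point (between the pads) lies 19 mm behind it (env.pinch_z is the z of the grasp point in the tool frame, in m); z points along the fingers, y is the line along which they close (so a half turn about z gives the same grasp; the last joint's range is limited). The gripper opens to 85 mm and grips with 20 to 120 N. Pads are 22 mm wide; open, the fingers measure 114 mm over their backs; the gripper's body (76 mm by 85 mm) begins 54 mm behind the grasp point. The pads swing forward as they close: fully open they stand 13 mm farther back than shut.
Start: joints at [53.382, 21.807, 74.336, -0, 83.858, -12.336], TCP at [0.226, 0.501, 0.231] pointing down, gripper open.
Joint ranges: [-178.18, 178.18], [-50.72, 133.34], [12.68, 142.11], [-81.47, 261.47], [9.98, 163.14], [-165.26, 165.26]. Speed limits (degrees/s): [136.94, 136.94, 180, 180, 180, 180].

INTERFACE

Orientations are given as a 3x3 rotation matrix whose columns are the frame's x, y, z axes.
In Python, from rig import env gives the robot as it stands.
- The arm moves only by the tool arm_command, never from a script. Its argument "deltas" is a list of rows, each an object of numbers: "rx", "ry", "rz": the turn, a rotation vector about the tool's x, y, z in rad; "dx", "dy", "dz": the shift along the tool's x, y, z in m; "fingers": the finger opening in m, from 0 to 0.0854. In form: [{"rx": .., "ry": .., "rz": .., "dx": .., "dy": .., "dz": .., "fingers": ..}, ...]. A call has 1 to 12 rows; each row shifts and turns the commanded pose from where the row before left it, along the tool's axes as they then stand; what a row does not reach is not made up. A row lasts 1/10 s, in which the tool goes at most 50 mm and 8.59 degrees, less where a joint would pass 70% of its speed; a pose out of reach is approached as far as the arm can. A call is refused whole if a number of a shift passes 0.05 or a number of a turn 0.15, either way. A call with a gripper value outside its range is refused whole. The fingers move at their own pace and stop on an object; "squeeze" is the grip in N (left out, the last holds). Time passes only in rows, so rows that do not move let the fingers close. It gives the time, the measured TCP pose, the force, the opening and the grip force at its end, in the units of the state.
- env.observe(): the state, without advancing time (a new reading comes with each control period).
- env.get_image(name): name is "scene" or "top"; returns a dict with "color" (480x640x3 uint8, blue, green, red), "camera_matrix" (3x3 intrinsics, pixels), "eye" and "orientation" of the camera in the world. Camera axes: x right, y up, looking along -z (the intrinsics and any distortion apply to the point x, -y, -z); pixel columns grow to the right and rows downward; lengths in m; the calibration is good to about 2 mm. A picture is of the moment at which its call begins. There is no depth.
- env.close_job(): hands the job in; it is judged then, once.
Trained networks look in a picture, given as the dict that the camera call returned (one of the last four; its "shot" number tells which), for a name from the list of things; names that differ only in an ending like _2 or _b are one class to them, and where a whole thing is asked for, a point or a joint stands for the part that bears it (a point fixed in the world has none). Each returns a list of dicts, best first, with "p" (0 to 1); they miss things now and then, are a little off and sometimes report something else, mostly with a low value. They report only what shows in the picture. A call takes as long as a camera call. They do not tell look-alikes from the thing itself.
- env.look_for(query, picture): "box" ([left, top, right, bottom] in pixels, round what is visible of it).
- env.tip_of(query, picture): "location" ([column, row] in pixels: a listed point, or the origin of a listed thing).
The state is a dict: "time_s": time; "q": joint angles; "qvel": joint speeds; "joint_efforts": joint torques, N m; "position": TCP position; "tool_rot": TCP orientation; "ft_force": force on the tool from outside, world axes, zero at the start; "wrist_torque": the same for the moment, N m; "grip_width": finger opening in m; "gripper_force": force on a finger pad.
Only numpy, scipy, OpenCV 4.12 (cv2) and the standard library are available. Lean on these libraries where they do the work, as an engineer would, in place of code of your own. Each camera call takes 0.05 s, during which the arm holds its last target. There are 200 camera calls.

TASK

Get the toggle jig ready for drilling: lay the longer of the two wooden toggle blanks flat in the jig's nest, swing the leaf down over it, then take the knobbed locating pin from the wooden tool block and push it down through the hole in the leaf into the bore of the jig until its shoulder bears on the leaf and presses the sprung leaf fully shut. Finish while still gripping the pin's knob and pressing it down, so that the jig stays shut; leave everything else where it is.

Things in the scene. Friction and masses are not known exactly. Their poses are not given: they have to be found in the camera images.
- jig: Leaf jig for drilling coat toggles, fixed to the table: beech base 170 mm long (x) by 90 wide (y). Origin: centre of its underside, on the table; x points from the front to the hinge at the rear (about to the robot's left), z up. At the rear a hinge block and at the front a block x -85 to -45 mm, both 34 mm high; between them an open board 12 mm high that carries the nest. The sides are open.
- nest (a point): Middle of the nest's floor: 10 mm behind the jig's origin, 12 mm above the table. The nest is a steel frame 76 x 42 mm, 6 mm high, with a pocket 64 mm long (jig x) by 25 mm wide (jig y) that goes down to the board.
- bore (a point): Mouth of the pin bore on top of the front block: on the jig's centre line, 65 mm in front of its origin, 34 mm above the table. Round, 12 mm across, straight down through the block to the table.
- hinge (a point): Middle of the hinge axis, 79 mm behind the jig's origin, 34 mm above the table; the axis runs along the jig's y. The spring pad hangs 12 mm below the leaf, 69 mm from this axis; two drill bushings stand 5 mm out of the leaf's top (outer) face at 53 and 85 mm from it.
- leaf (a joint): Angle of the leaf, rad: 0 shut (flat on the blocks), 1.57 upright, 1.95 leaning back on its stop. It starts leaning back, kept there by hinge friction; pushed forward below about 1.1 rad it sinks slowly shut by itself, but with a toggle in the nest a spring pad stops it at 0.04 to 0.09 rad (free end 6 to 14 mm up). Pressing it shut takes about 4 N at the pin hole; let go, it rises to about 0.03.
- leaf_hole (a point): Middle of the pin hole on the leaf's top (outer) face, 144 mm from the hinge axis; 12 mm across, through the 8 mm plate. With the leaf down it lies over the bore to within 1 mm.
- leaf_end (a point): Middle of the leaf's free edge. The leaf is an aluminium plate 70 mm wide, 8 mm thick, 0.25 kg, reaching from 7 to 164 mm from the hinge axis, its underside in the plane through that axis.
- toggle_long: The longer wooden toggle blank: 58 mm long (its x), 20 wide (y), 16 high, flat underside, upright sides from 4 to 10 mm up, rounded top and ends. Origin: middle of its underside. Loose on the table at the right, about 18 g.
- toggle_short: The shorter toggle blank, 38 mm long (x), 20 wide, 16 high; too short for the nest. Origin: middle of its underside. Stays where it lies.
- tool_block: Wooden tool block, fixed, at the left beyond the jig: 56 (x) by 110 (y) by 45 mm high. Origin: centre of its underside. Two holes 12 mm across at y = +28 and -28 mm hold the pin and the punch, either way round; between them, on the middle line y = 0, three thin drills stand up to 24 mm above the block.
- pin: Bright steel locating pin, upright in the tool block with its knob's flat shoulder on the block's top. Shank 9 mm across, 34 mm long, with a tapered nose (9 mm long, 3 mm across at the tip); above it a knurled knob 20 mm across, 30 mm high, whose underside is the shoulder. Origin: the middle of the tip; z points up along the pin: shoulder at 34 mm, knob's top at 64 mm. About 60 g.
- punch: Setting punch, dark steel, upright in the other hole: slim body 16 mm across standing 60 mm above the block. Origin: its lower tip. Stays where it is.
- thimble: Steel thimble 20 mm across, 24 high, at the right beyond the toggle blanks; leave it alone.
- tailor_chalk: Pale tailor's chalk 38 x 50 x 6 mm, at the right edge; leave it alone.
Things that resemble listed ones, but are neither listed nor needed, are in the scene too. What is shaped like the pin but green is not meant.

How it is judged (in metres and radians):
On the way, in this order (a step that is already met when the one before it is completed fails the run):
1. the longer toggle lies flat in the nest, let go, with the leaf still up (horizontal distance between toggle_long and nest below 0.006 m and z of toggle_long in the frame of nest below 0.002 m and angle between toggle_long's own z axis and vertical below 0.06 rad and contact force between the fingers and toggle_long below 0.05 N and value of joint leaf above 1 rad), for 0.2 s.
2. the leaf is down on the toggle (value of joint leaf below 0.13 rad), for 0.2 s.
3. the pin is through the leaf and at least 8 mm into the bore (z of pin in the frame of bore below -0.008 m and horizontal distance between pin and bore below 0.004 m and value of joint leaf below 0.13 rad), for 0.1 s.
At the end, for the whole second after the job is handed in: Leaf shut within 0.015 rad on the longer toggle, which lies flat within 6 mm of the nest's middle; pin upright within 3 mm of the bore's axis, its tip at least 23 mm below the mouth; the fingers grip the pin (over 4 N) and press its shoulder on the leaf (over 2 N) (value of joint leaf below 0.015 rad and z of pin in the frame of bore below -0.023 m and horizontal distance between pin and bore below 0.003 m and angle between pin's own z axis and vertical below 0.1 rad and contact force between pin and jig above 2 N and contact force between the fingers and pin above 4 N and horizontal distance between toggle_long and nest below 0.006 m and z of toggle_long in the frame of nest below 0.002 m and angle between toggle_long's own z axis and vertical below 0.06 rad); the arm keeps its last pose, push and grip.
It fails at once if another thing was moved more than 30 mm (distance of any of toggle_short, punch, thimble, tailor_chalk from where it was at the start of the episode above 0.03 m).
It also fails if it takes over 72 s, if anything falls off the work surface, if the arm or the gripper's body presses on something with over 40 N, if the wrist force passes 120 N, or if a joint passes its speed limit or range.

## Working session

There is one attempt and no reset: what is moved stays moved. The work goes in short steps, Python scripts to look and compute and a tool call to move; the robot and the scene stay as the last step left them, time stands still between calls to the robot, and variables do not carry over. Pictures are saved under pics/ and viewed, at most 10 in all, crops included, and the job is handed in when it is done.

Besides the shell and the picture viewer there is one more tool, called after "Request:" as name(argument=value, ...), one argument or row to a line, values as JSON. arm_command: Moves the arm, as the interface text tells. Its arguments: {"type":"object","properties":{"deltas":{"type":"array"},"squeeze":{"type":"number"}},"required":["deltas"]}

```bash
ls; mkdir -p pics; cat > h.py <<'E'
import numpy as np, cv2
from rig import env
def ray(pic,px):
    K=np.array(pic["camera_matrix"],float);R=np.array(pic["orientation"],float)
    u=np.linalg.inv(K)@[px[0],px[1],1.]
    d=R@np.array([u[0],-u[1],-u[2]]);return np.array(pic["eye"],float),d/np.linalg.norm(d)
def onz(pic,px,z):
    e,d=ray(pic,px);return e+d*(z-e[2])/d[2]
def proj(pic,P):
    K=np.array(pic["camera_matrix"],float);R=np.array(pic["orientation"],float)
    c=R.T@(np.array(P,float)-pic["eye"]);v=K@[c[0],-c[1],-c[2]];return v[:2]/v[2]
def tri(r1,r2):
    A=sum(np.eye(3)-np.outer(d,d) for e,d in (r1,r2));b=sum((np.eye(3)-np.outer(d,d))@e for e,d in (r1,r2))
    return np.linalg.solve(A,b)
E
cat > a.py <<'E'
from h import *
np.set_printoptions(precision=4,suppress=True)
P={n:env.get_image(n) for n in("scene","top")}
for n,p in P.items():
    cv2.imwrite(f"pics/{n}0.png",p["color"]);print(n,p["eye"],{k:v for k,v in p.items() if k not in("color","eye")})
for q in ["jig","nest","bore","hinge","leaf_hole","leaf_end","toggle_long","toggle_short","tool_block","pin","punch","thimble","tailor_chalk"]:
    for n,p in P.items():
        print(q,n,[(np.round(t["location"],1).tolist(),round(t["p"],2)) for t in env.tip_of(q,p)[:4]],[(np.round(t["box"]).tolist(),round(t["p"],2)) for t in (env.look_for(q,p)[:4] if q in("toggle_long","toggle_short","pin","punch","jig","tool_block") else [])])
print(env.observe()); print(env.pinch_z)
E
python3 a.py
```

```text
pics
scene [ 0.142  -0.6322  0.5882] {'camera_matrix': array([[548.5399,   0.    , 317.837 ],
       [  0.    , 548.5399, 244.0817],
       [  0.    ,   0.    ,   1.    ]]), 'orientation': array([[ 0.7958,  0.3684, -0.4806],
       [-0.6052,  0.5095, -0.6117],
       [ 0.0195,  0.7776,  0.6284]]), 'shot': 1}
top [ 0.4476 -0.0851  1.0599] {'camera_matrix': array([[502.1513,   0.    , 313.0606],
       [  0.    , 502.1513, 243.8154],
       [  0.    ,   0.    ,   1.    ]]), 'orientation': array([[ 0.0011,  0.9916, -0.1291],
       [-0.9999,  0.0026,  0.0112],
       [ 0.0114,  0.1291,  0.9916]]), 'shot': 2}
jig scene [([236.7, 247.0], 0.81)] [([167.0, 113.0, 286.0, 285.0], 0.97)]
jig top [([260.7, 299.3], 0.73)] [([185.0, 272.0, 303.0, 320.0], 0.87)]
nest scene [([232.6, 242.7], 0.59), ([189.5, 127.6], 0.41)] []
nest top [([258.9, 294.5], 0.63)] []
bore scene [([260.4, 254.2], 0.71), ([211.1, 204.7], 0.41)] []
bore top [([291.4, 295.5], 0.71)] []
hinge scene [([209.9, 211.2], 0.87), ([286.8, 174.0], 0.58), ([235.8, 240.0], 0.38), ([188.3, 121.7], 0.17)] []
hinge top [([223.7, 296.5], 0
[... 1210 characters left out ...]
 top [([371.5, 264.7], 0.55)] []
tailor_chalk scene [([400.5, 363.3], 0.95)] []
tailor_chalk top [([424.8, 272.5], 0.65)] []
{'time_s': 2.0, 'q': array([ 53.3807,  21.8058,  74.3361,  -0.0004,  83.8594, -12.3357]), 'qvel': array([ 0.0438,  0.0502, -0.0164,  0.0238,  0.0461,  0.0091]), 'joint_efforts': array([ -0.0001, -44.8322, -23.1467,  -0.0002,   0.0005,  -0.    ]), 'position': array([0.2262, 0.5013, 0.2313]), 'tool_rot': array([[-0.9115,  0.4113, -0.    ],
       [ 0.4113,  0.9115, -0.    ],
       [-0.    , -0.    , -1.    ]]), 'ft_force': array([0.0659, 0.6522, 0.5044]), 'wrist_torque': array([ 0.0066,  0.068 , -0.0386]), 'gripper_force': 0.0, 'grip_width': 0.08508511728684567}
-0.0187
```

```bash
python3 - <<'E'
import cv2
a=cv2.imread("pics/scene0.png")[100:400,150:450];b=cv2.imread("pics/top0.png")[170:340,170:440]
cv2.imwrite("pics/s1.png",cv2.resize(a,(600,600),interpolation=3)[:, :]);cv2.imwrite("pics/t1.png",cv2.resize(b,(800,504),interpolation=2))
E
```

```text
(no output)
```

View pics/s1.png

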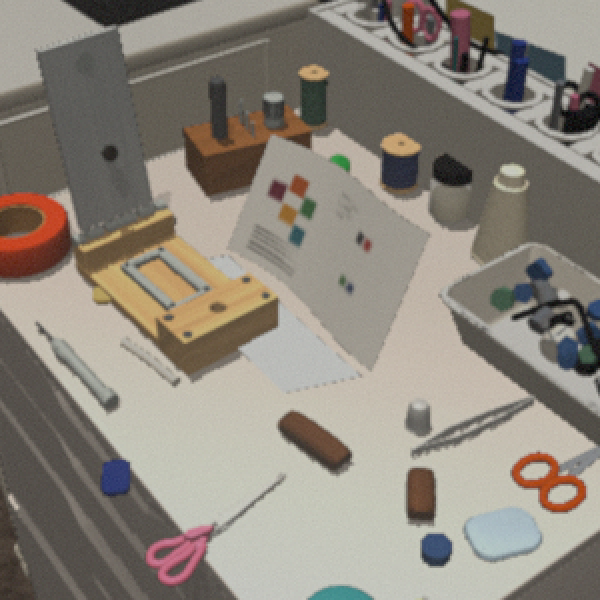

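View pics/t1.png

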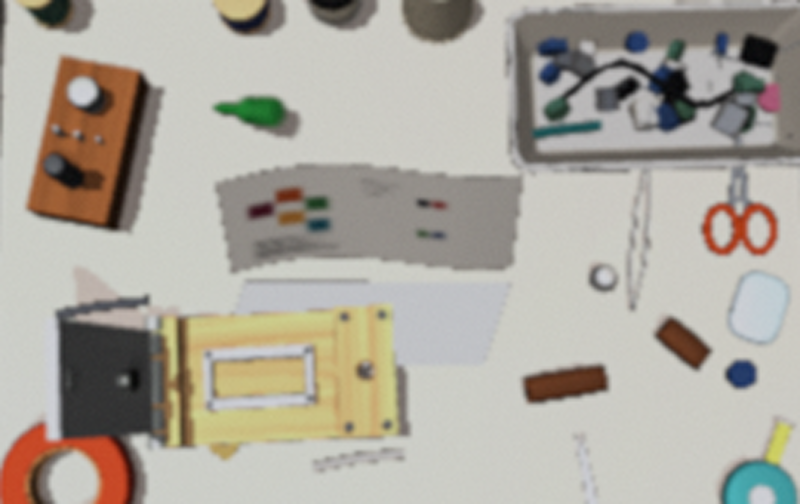

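```bash
cat > fit.py <<'E'
from h import *
from scipy.optimize import minimize
from itertools import product
S=8
def box(x0,x1,y0,y1,z0,z1):return [np.array(c) for c in product((x0,x1),(y0,y1),(z0,z1))]
def T(p,c):
    x,y,t=p;C,s=np.cos(t),np.sin(t);return [x+C*c[0]-s*c[1],y+s*c[0]+C*c[1],c[2]]
def fill(im,pic,p,pts,v,o,hull=True):
    q=np.array([(proj(pic,T(p,c))-o+.5)*S-.5 for c in pts]).astype(np.float32)
    q=np.round(cv2.convexHull(q) if hull else q[:,None]).astype(np.int32);cv2.fillPoly(im,[q],v)
def fitpose(pic,p0,parts,img,roi):
    x0,y0,x1,y1=roi;o=np.array([x0,y0]);sub=cv2.GaussianBlur(img,(0,0),.7)[y0:y1,x0:x1].astype(float)
    def cost(d):
        p=np.array(p0)+np.array(d)*[.001,.001,.01];im=np.zeros(((y1-y0)*S,(x1-x0)*S),np.float32)
        for pts,v in parts: fill(im,pic,p,pts,v,o)
        r=cv2.GaussianBlur(cv2.resize(im,(x1-x0,y1-y0),interpolation=cv2.INTER_AREA),(0,0),.8)
        return -np.corrcoef(r.ravel(),sub.ravel())[0,1]
    r=minimize(cost,[0,0,0],method="Nelder-Mead",options=dict(initial_simplex=[[-6,-6,-5],[8,-3,2],[-2,8,3],[3,3,8]],xatol=.02,fatol=1e-6,maxiter=400))
    return np.array(p0)+r.x*[.001,.001,.01],-r.fun
JIG=[(box(-.085,.085,-.045,.045,0,.012),1.),(box(-.085,-.045,-.045,.045,0,.034),1.),
 (box(-.028,.048,-.021,.021,.012,.018),.0),(box(-.022,.042,-.0125,.0125,.012,.012),1.)]
E
cat > b.py <<'E'
from fit import *
import pickle
np.set_printoptions(precision=4,suppress=True)
P={n:env.get_image(n) for n in("scene","top")};pickle.dump(P,open("P.pkl","wb"))
sat=lambda p:cv2.cvtColor(p["color"],cv2.COLOR_BGR2HSV)[...,1].astype(np.float32)
t=P["top"];s=P["scene"]
b=onz(t,[293.5,295.5],.034);n=onz(t,[258.3,297.4],.018);a=n-b;yaw=np.arctan2(a[1],a[0]);j=b+.065*np.array([np.cos(yaw),np.sin(yaw),0])
print("bore",b,"nest",n,"dist",np.linalg.norm(a[:2]),"yaw",yaw,j)
p0=[j[0],j[1],yaw]
print("top",fitpose(t,p0,JIG,sat(t),(236,268,312,326)))
print("scene",fitpose(s,p0,JIG,sat(s),(200,212,296,292)))
TL=[(box(-.029,.029,-.01,.01,.0,.011)+box(-.026,.026,-.006,.006,.016,.016),1.)]
def brown(p):
    h=cv2.cvtColor(p["color"],cv2.COLOR_BGR2HSV).astype(int);return 255-h[...,2].astype(np.float32)
c=onz(t,[361,299.3],.008);
for y in(-1.5,-1.9): print("toggle y",y,fitpose(t,[c[0],c[1],y],TL,brown(t),(338,283,384,318)))
for y in(-1.5,-1.9): print("scene",fitpose(s,[c[0],c[1],y],TL,brown(s),(280,298,335,342)))
def blobc(p,roi,f):
    x0,y0,x1,y1=roi;m=f(p["color"][y0:y1,x0:x1].astype(int)).astype(np.uint8);k,l,st,ce=cv2.connectedComponentsWithStats(m);i=1+st[1:,4].argmax();return ce[i]+[x0,y0],st[i]
for roi in((188,190,212,214),):
  print(blobc(t,roi,lambda c:c.min(-1)>120))
print("pin tri",tri(ray(t,[198.3,201.4]),ray(s,[286.5,147.5])),onz(t,[198.3,201.4],.075))
for z,q in((.045,"corners"),):
  for px in((62,58),(146,70),(113,229),(29,208)): print(onz(t,[170+px[0]/2.963,170+px[1]/2.963],.045))
print("card", [onz(t,[170+u/2.963,170+v/2.963],0) for u,v in((217,182),(520,177),(233,270),(510,268))])
print("card tops scene/top", tri(ray(s,[150+140,100+67]),ray(t,[170+217/2.963,170+182/2.963])),tri(ray(s,[150+214,100+117]),ray(t,[170+520/2.963,170+177/2.963])))
E
python3 b.py
python3 - <<'E'
import pickle,cv2
P=pickle.load(open("P.pkl","rb"));a=P["top"]["color"][180:260,170:260];b=P["scene"]["color"][120:220,220:340]
import numpy as np
cv2.imwrite("pics/c2.png",np.hstack([cv2.resize(a,(400,356),interpolation=2),cv2.resize(b,(400,356),interpolation=2)]))
E
```

```text
bore [ 0.4751 -0.057   0.034 ] nest [0.4716 0.0159 0.018 ] dist 0.07303037880563706 yaw 1.6196871286224896 [0.472  0.0079 0.034 ]
top (array([0.4732, 0.0095, 1.6311]), np.float64(0.9567806238227128))
scene (array([0.4739, 0.013 , 1.626 ]), np.float64(0.9248971551851831))
toggle y -1.5 (array([ 0.4691, -0.196 , -1.4414]), np.float64(0.9916186095801568))
toggle y -1.9 (array([ 0.4687, -0.196 , -1.4073]), np.float64(0.9951422242446144))
scene (array([ 0.4686, -0.1955, -1.437 ]), np.float64(0.9752307486622938))
scene (array([ 0.4687, -0.1952, -1.4374]), np.float64(0.9751925790413364))
(array([197.2963, 200.3457]), array([ 5,  6, 10, 10, 81], dtype=int32))
pin tri [0.6606 0.1322 0.0768] [0.6606 0.1328 0.075 ]
[0.6918 0.1554 0.045 ]
[0.6835 0.0968 0.045 ]
[0.5721 0.1166 0.045 ]
[0.5865 0.1746 0.045 ]
card [array([0.6119, 0.0519, 0.    ]), array([ 0.6161, -0.1664,  0.    ]), array([0.5483, 0.0392, 0.    ]), array([ 0.5502, -0.1587,  0.    ])]
card tops scene/top [0.5989 0.0369 0.1019] [ 0.5988 -0.1581  0.1125]
```

View pics/c2.png

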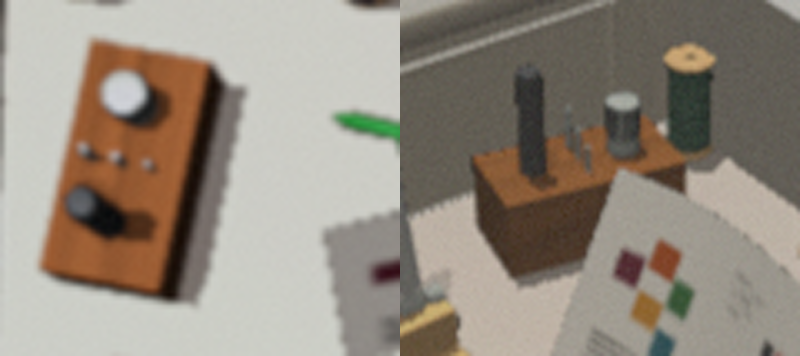

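Request:
arm_command(
  deltas=[
    {"rz": 0.1425},
    {"rz": 0.1425},
    {"rz": 0.1425},
    {"rz": 0.1425},
    {"rz": 0.1425},
    {"rz": 0.1425},
    {"rz": 0.1425,"fingers": 0.05},
  ],
)

```text
invalid input
```

```bash
cat >> h.py <<'E'
def go(x,y,z,yaw=None):
    """total tool-axis shift to world TCP (x,y,z) at present attitude; yaw = wanted angle of tool y (deg), mod 180"""
    s=env.observe();R=s["tool_rot"];d=R.T@(np.array([x,y,z])-s["position"])
    a=np.degrees(np.arctan2(R[1,1],R[0,1]));r=0 if yaw is None else np.radians(-((yaw-a+90)%180-90))
    print("shift",d.round(4),"n",round(np.linalg.norm(d)/.05,1),"yaw",a.round(1),"rz",round(r,4),"pos",s["position"].round(4),"tilt",R[:,2].round(4),"q6",s["q"][5].round(1),"t",s["time_s"],"F",s["ft_force"].round(2),"w",round(s["grip_width"],4))
E
python3 -c "
from h import *;go(.4689,-.196,.231,8.5)"
```

```text
shift [-5.080e-01 -5.358e-01  3.000e-04] n 14.8 yaw 65.7 rz 0.9986 pos [0.2262 0.5013 0.2313] tilt [ 0.  0. -1.] q6 -12.3 t 2.1 F [ 0.44 -0.22  0.44] w 0.0855
```

View pics/top0.png

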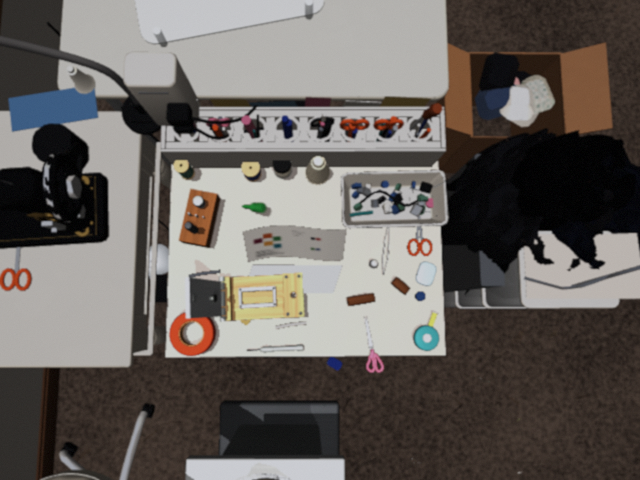

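Request:
arm_command(
  deltas=[
    {"rx": 0,"ry": 0,"rz": 0.1426,"dx": 0,"dy": 0,"dz": 0,"fingers": 0.05},
    {"rx": 0,"ry": 0,"rz": 0.1426,"dx": 0,"dy": 0,"dz": 0,"fingers": 0.05},
    {"rx": 0,"ry": 0,"rz": 0.1426,"dx": 0,"dy": 0,"dz": 0,"fingers": 0.05},
    {"rx": 0,"ry": 0,"rz": 0.1426,"dx": 0,"dy": 0,"dz": 0,"fingers": 0.05},
    {"rx": 0,"ry": 0,"rz": 0.1426,"dx": 0,"dy": 0,"dz": 0,"fingers": 0.05},
    {"rx": 0,"ry": 0,"rz": 0.1426,"dx": 0,"dy": 0,"dz": 0,"fingers": 0.05},
    {"rx": 0,"ry": 0,"rz": 0.1426,"dx": 0,"dy": 0,"dz": 0,"fingers": 0.05},
  ],
  squeeze=30,
)

```text
time_s: 2.8
position: [0.2262, 0.5013, 0.2313]
tool_rot: [[-0.142, 0.99, -0.0], [0.99, 0.142, -0.0], [0.0, -0.0, -1.0]]
ft_force: [-0.3, -0.1, 0.1]
grip_width: 0.0499
gripper_force: 0.0
```

```bash
python3 -c "
from h import *;go(.4689,-.196,.231,8.5)"
```

```text
shift [-7.248e-01  1.409e-01  3.000e-04] n 14.8 yaw 8.2 rz -0.0054 pos [0.2262 0.5013 0.2313] tilt [-0. -0. -1.] q6 45.2 t 2.8 F [-0.32 -0.11  0.1 ] w 0.0499
```

Request:
arm_command(
  deltas=[
    {"rx": 0,"ry": 0,"rz": 0,"dx": -0.0453,"dy": 0.0088,"dz": 0,"fingers": 0.05},
    {"rx": 0,"ry": 0,"rz": 0,"dx": -0.0453,"dy": 0.0088,"dz": 0,"fingers": 0.05},
    {"rx": 0,"ry": 0,"rz": 0,"dx": -0.0453,"dy": 0.0088,"dz": 0,"fingers": 0.05},
    {"rx": 0,"ry": 0,"rz": 0,"dx": -0.0453,"dy": 0.0088,"dz": 0,"fingers": 0.05},
    {"rx": 0,"ry": 0,"rz": 0,"dx": -0.0453,"dy": 0.0088,"dz": 0,"fingers": 0.05},
    {"rx": 0,"ry": 0,"rz": 0,"dx": -0.0453,"dy": 0.0088,"dz": 0,"fingers": 0.05},
    {"rx": 0,"ry": 0,"rz": 0,"dx": -0.0453,"dy": 0.0088,"dz": 0,"fingers": 0.05},
    {"rx": 0,"ry": 0,"rz": 0,"dx": -0.0453,"dy": 0.0088,"dz": 0,"fingers": 0.05},
    {"rx": 0,"ry": 0,"rz": 0,"dx": -0.0453,"dy": 0.0088,"dz": 0,"fingers": 0.05},
    {"rx": 0,"ry": 0,"rz": 0,"dx": -0.0453,"dy": 0.0088,"dz": 0,"fingers": 0.05},
    {"rx": 0,"ry": 0,"rz": 0,"dx": -0.0453,"dy": 0.0088,"dz": 0,"fingers": 0.05},
    {"rx": 0,"ry": 0,"rz": 0,"dx": -0.0453,"dy": 0.0088,"dz": 0,"fingers": 0.05},
  ],
)

```text
time_s: 4.0
position: [0.4115, -0.0226, 0.2316]
tool_rot: [[-0.148, 0.989, 0.001], [0.989, 0.148, -0.0], [-0.0, 0.001, -1.0]]
ft_force: [2.0, 0.1, 0.7]
grip_width: 0.0501
gripper_force: 0.0
```

Request:
arm_command(
  deltas=[
    {"rx": 0,"ry": 0,"rz": 0,"dx": -0.0453,"dy": 0.0088,"dz": 0,"fingers": 0.05},
    {"rx": 0,"ry": 0,"rz": 0,"dx": -0.0453,"dy": 0.0088,"dz": 0,"fingers": 0.05},
    {"rx": 0,"ry": 0,"rz": 0,"dx": -0.0453,"dy": 0.0088,"dz": 0.03,"fingers": 0.05},
    {"rx": 0,"ry": 0,"rz": 0,"dx": -0.0453,"dy": 0.0088,"dz": 0.03,"fingers": 0.05},
    {"rx": 0,"ry": 0,"rz": 0,"dx": 0,"dy": 0,"dz": 0.04,"fingers": 0.05},
    {"rx": 0,"ry": 0,"rz": 0,"dx": 0,"dy": 0,"dz": 0.04,"fingers": 0.05},
    {"rx": 0,"ry": 0,"rz": 0,"dx": 0,"dy": 0,"dz": 0.0,"fingers": 0.05},
  ],
)

```text
time_s: 4.7
position: [0.4679, -0.1855, 0.093]
tool_rot: [[-0.148, 0.989, -0.008], [0.989, 0.148, 0.005], [0.006, -0.007, -1.0]]
ft_force: [0.1, -0.5, 0.8]
grip_width: 0.05
gripper_force: 0.0
```

```bash
python3 -c "
from h import *;go(.4689,-.196,.006,8.5)
im=[]
for n,(x,y) in (('scene',(308,310)),('top',(361,300))):
    p=env.get_image(n);im.append(cv2.resize(p['color'][y-45:y+45,x-45:x+45],(400,400),interpolation=2))
    for z in(.0065,):print(n,proj(p,env.observe()['position']))
cv2.imwrite('pics/g1.png',np.hstack(im))"
```

```text
shift [-0.0111 -0.      0.0869] n 1.8 yaw 8.5 rz -0.0002 pos [ 0.4679 -0.1855  0.093 ] tilt [-0.0076  0.0053 -1.    ] q6 -43.6 t 4.7 F [ 0.09 -0.48  0.82] w 0.05
scene [303.774905   270.09439328]
top [360.60105497 297.20329785]
```

View pics/g1.png

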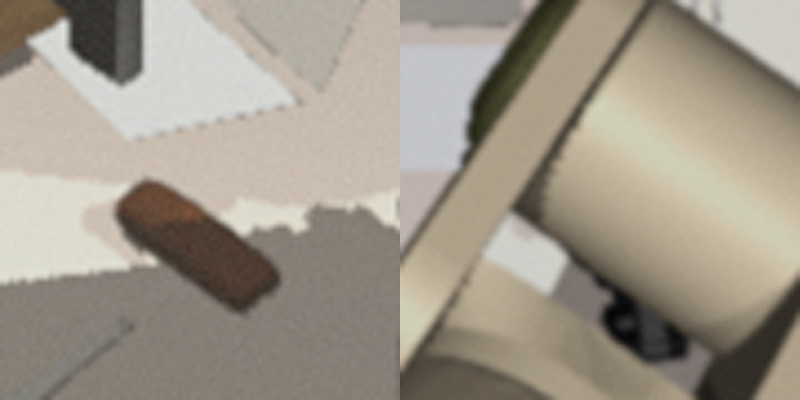

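Request:
arm_command(
  deltas=[
    {"rx": 0,"ry": 0,"rz": 0,"dx": -0.01,"dy": 0,"dz": 0.03,"fingers": 0.05},
    {"rx": 0,"ry": 0,"rz": 0,"dx": 0,"dy": 0,"dz": 0.03,"fingers": 0.05},
    {"rx": 0,"ry": 0,"rz": 0,"dx": 0,"dy": 0,"dz": 0.02,"fingers": 0.05},
    {"rx": 0,"ry": 0,"rz": 0,"dx": 0,"dy": 0,"dz": 0.0,"fingers": 0.05},
    {"rx": 0,"ry": 0,"rz": 0,"dx": 0,"dy": 0,"dz": 0.0,"fingers": 0.05},
  ],
)

```text
time_s: 5.3
position: [0.4727, -0.1971, 0.0189]
tool_rot: [[-0.149, 0.989, 0.003], [0.989, 0.149, -0.002], [-0.002, 0.002, -1.0]]
ft_force: [-0.6, 0.2, 0.0]
grip_width: 0.0501
gripper_force: 0.0
```

```bash
python3 -c "
from h import *;go(.4689,-.196,.006,8.5)"
```

```text
shift [ 0.0017 -0.0036  0.0129] n 0.3 yaw 8.6 rz 0.0009 pos [ 0.4727 -0.1971  0.0189] tilt [ 0.0027 -0.0019 -1.    ] q6 -44.4 t 5.3 F [-0.62  0.16  0.02] w 0.0501
```

Request:
arm_command(
  deltas=[
    {"rx": 0,"ry": 0,"rz": 0,"dx": 0.001,"dy": -0.0036,"dz": 0.0125,"fingers": 0.05},
    {"rx": 0,"ry": 0,"rz": 0,"dx": 0,"dy": 0,"dz": 0,"fingers": 0.05},
    {"rx": 0,"ry": 0,"rz": 0,"dx": 0,"dy": 0,"dz": 0,"fingers": 0.05},
  ],
)

```text
time_s: 5.6
position: [0.4686, -0.1965, 0.0059]
tool_rot: [[-0.148, 0.989, 0.002], [0.989, 0.148, -0.001], [-0.002, 0.002, -1.0]]
ft_force: [-0.2, 0.4, 0.0]
grip_width: 0.0499
gripper_force: 0.0
```

Request:
arm_command(
  deltas=[
    {"rx": 0,"ry": 0,"rz": 0,"dx": 0,"dy": 0,"dz": 0,"fingers": 0.01},
    {"rx": 0,"ry": 0,"rz": 0,"dx": 0,"dy": 0,"dz": 0,"fingers": 0.01},
    {"rx": 0,"ry": 0,"rz": 0,"dx": 0,"dy": 0,"dz": 0,"fingers": 0.01},
    {"rx": 0,"ry": 0,"rz": 0,"dx": 0,"dy": 0,"dz": 0,"fingers": 0.01},
    {"rx": 0,"ry": 0,"rz": 0,"dx": 0,"dy": 0,"dz": 0,"fingers": 0.01},
  ],
)

```text
time_s: 6.1
position: [0.4683, -0.1963, 0.0052]
tool_rot: [[-0.148, 0.989, 0.001], [0.989, 0.148, -0.001], [-0.001, 0.001, -1.0]]
ft_force: [-1.0, 0.4, 6.8]
grip_width: 0.0187
gripper_force: 29.4
```

Request:
arm_command(
  deltas=[
    {"rx": 0,"ry": 0,"rz": 0,"dx": 0,"dy": 0,"dz": -0.01,"fingers": 0.01},
    {"rx": 0,"ry": 0,"rz": 0,"dx": 0,"dy": 0,"dz": -0.03,"fingers": 0.01},
    {"rx": 0,"ry": 0,"rz": 0,"dx": 0,"dy": 0,"dz": -0.04,"fingers": 0.01},
    {"rx": 0,"ry": 0,"rz": 0,"dx": 0,"dy": 0,"dz": 0,"fingers": 0.01},
    {"rx": 0,"ry": 0,"rz": 0,"dx": 0,"dy": 0,"dz": 0,"fingers": 0.01},
    {"rx": 0,"ry": 0,"rz": 0,"dx": 0,"dy": 0,"dz": 0,"fingers": 0.01},
  ],
)

```text
time_s: 6.7
position: [0.4673, -0.1957, 0.0838]
tool_rot: [[-0.148, 0.989, -0.001], [0.989, 0.148, 0.001], [0.001, -0.001, -1.0]]
ft_force: [0.5, -0.5, -0.4]
grip_width: 0.0186
gripper_force: 29.7
```

```bash
python3 -c "
from h import *;go(.4725,.0195,.075,3.2)
p=env.get_image('scene');s=env.observe();print(proj(p,s['position']));u,v=proj(p,s['position']).astype(int)
cv2.imwrite('pics/g2.png',cv2.resize(p['color'][v-50:v+50,u-50:u+50],(600,600),interpolation=2))"
```

```text
shift [0.2121 0.037  0.0089] n 4.3 yaw 8.5 rz 0.0929 pos [ 0.4673 -0.1957  0.0838] tilt [-1.2e-03  9.0e-04 -1.0e+00] q6 -44.7 t 6.7 F [ 0.51 -0.46 -0.44] w 0.0186
[306.65324841 281.33247032]
```

View pics/g2.png

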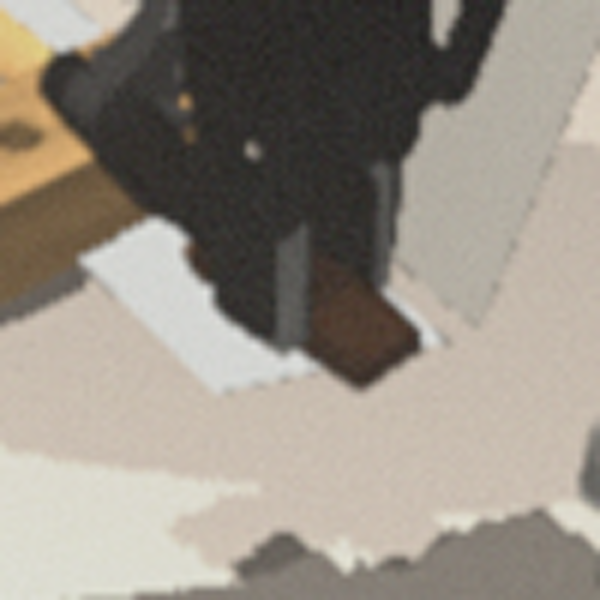

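```bash
python3 -c "
from h import *
p=env.get_image('scene');s=env.observe();R=s['tool_rot'];P=s['position'];o=np.array([256,231])
for d in((-.028,-.008),(-.028,.008),(0.011,-.0093),(-.011,-.0093)):
  print(d,[((proj(p,P+R@[d[0],d[1],dz])-o)*6).round().tolist() for dz in(-.01,-.004,0,.003,.006,.009)])"
```

```text
(-0.028, -0.008) [[370.0, 349.0], [369.0, 369.0], [369.0, 382.0], [368.0, 392.0], [368.0, 401.0], [368.0, 411.0]]
(-0.028, 0.008) [[420.0, 313.0], [419.0, 333.0], [419.0, 346.0], [419.0, 356.0], [418.0, 366.0], [418.0, 376.0]]
(0.011, -0.0093) [[240.0, 265.0], [241.0, 285.0], [241.0, 298.0], [241.0, 308.0], [241.0, 318.0], [241.0, 327.0]]
(-0.011, -0.0093) [[310.0, 313.0], [310.0, 333.0], [310.0, 346.0], [309.0, 356.0], [309.0, 366.0], [309.0, 376.0]]
```

```bash
cat > nest.py <<'E'
from fit import *
import pickle
np.set_printoptions(precision=4,suppress=True)
P=pickle.load(open("P.pkl","rb"))
def nfit(pics,p0,zs=0):
    D=[]
    for pic,(x0,y0,x1,y1) in pics:
        D.append((pic,np.array([x0,y0]),cv2.cvtColor(pic["color"],cv2.COLOR_BGR2HSV)[y0:y1,x0:x1,1].astype(float)))
    def cost(d):
        p=np.array(p0)+np.array(d)*[.001,.001,.01];c=0
        for pic,o,sub in D:
            h,w=sub.shape;im=np.ones((h*S,w*S),np.float32);A=np.zeros_like(im);B=np.zeros_like(im)
            fill(im,pic,p,box(-.038,.038,-.021,.021,.012,.018),0.,o)
            fill(A,pic,p,box(-.032,.032,-.0125,.0125,.018,.018),1.,o);fill(B,pic,p,box(-.032,.032,-.0125,.0125,.012,.012),1.,o)
            im=np.maximum(im,A*B);r=cv2.GaussianBlur(cv2.resize(im,(w,h),interpolation=cv2.INTER_AREA),(0,0),.6)
            c-=np.corrcoef(r.ravel(),sub.ravel())[0,1]
        return c
    r=minimize(cost,[0,0,0],method="Nelder-Mead",options=dict(initial_simplex=[[-4,-4,-5],[5,-3,2],[-2,5,3],[3,3,8]],xatol=.02,fatol=1e-6,maxiter=400))
    return np.array(p0)+r.x*[.001,.001,.01],-r.fun
t,s=P["top"],P["scene"];p0=[.4728,.0205,1.63]
T_=(t,(234,283,282,312));S_=(s,(206,220,258,258))
for L in([T_],[S_],[T_,S_]): print(nfit(L,p0))
# bore: dark blob centroid
for n,pic,(x0,y0,x1,y1) in(("top",t,(286,288,300,303)),("scene",s,(252,246,266,260))):
    g=pic["color"][y0:y1,x0:x1].astype(float).sum(-1);w=np.clip(np.median(g)*.8-g,0,None);Y,X=np.mgrid[y0:y1,x0:x1]
    c=[(w*X).sum()/w.sum(),(w*Y).sum()/w.sum()];print(n,c,onz(pic,c,.034))
E
python3 nest.py
```

```text
(array([0.4729, 0.0191, 1.6318]), np.float64(0.9782887413416452))
(array([0.4731, 0.0214, 1.6514]), np.float64(0.7638880985203548))
(array([0.473 , 0.0197, 1.6291]), np.float64(1.728579104388603))
top [np.float64(292.23222793977504), np.float64(295.00991042500476)] [ 0.4761 -0.0544  0.034 ]
scene [np.float64(258.3253222982652), np.float64(253.3510265796594)] [ 0.476  -0.0564  0.034 ]
```

Request:
arm_command(
  deltas=[
    {"rx": 0,"ry": 0,"rz": 0.089,"dx": 0,"dy": 0,"dz": 0,"fingers": 0.01},
    {"rx": 0,"ry": 0,"rz": 0,"dx": 0.035,"dy": 0.003,"dz": 0,"fingers": 0.01},
    {"rx": 0,"ry": 0,"rz": 0,"dx": 0.036,"dy": 0.003,"dz": 0,"fingers": 0.01},
    {"rx": 0,"ry": 0,"rz": 0,"dx": 0.036,"dy": 0.003,"dz": 0,"fingers": 0.01},
    {"rx": 0,"ry": 0,"rz": 0,"dx": 0.036,"dy": 0.003,"dz": 0,"fingers": 0.01},
    {"rx": 0,"ry": 0,"rz": 0,"dx": 0.036,"dy": 0.003,"dz": 0,"fingers": 0.01},
    {"rx": 0,"ry": 0,"rz": 0,"dx": 0.036,"dy": 0.003,"dz": 0,"fingers": 0.01},
    {"rx": 0,"ry": 0,"rz": 0,"dx": 0,"dy": 0,"dz": 0,"fingers": 0.01},
    {"rx": 0,"ry": 0,"rz": 0,"dx": 0,"dy": 0,"dz": 0,"fingers": 0.01},
    {"rx": 0,"ry": 0,"rz": 0,"dx": 0,"dy": 0,"dz": 0,"fingers": 0.01},
    {"rx": 0,"ry": 0,"rz": 0,"dx": 0,"dy": 0,"dz": 0,"fingers": 0.01},
  ],
)

```text
time_s: 7.9
position: [0.473, 0.0187, 0.0841]
tool_rot: [[-0.058, 0.998, -0.0], [0.998, 0.058, -0.0], [-0.0, -0.0, -1.0]]
ft_force: [0.3, 0.2, -0.3]
grip_width: 0.0188
gripper_force: 29.7
```

```bash
python3 -c "
from h import *;go(.473,.0196,.020,3.4)"
```

```text
shift [0.0009 0.0001 0.0641] n 1.3 yaw 3.3 rz -0.001 pos [0.473  0.0187 0.0841] tilt [-4.e-04 -0.e+00 -1.e+00] q6 -15.4 t 7.9 F [ 0.32  0.18 -0.32] w 0.0188
```

Request:
arm_command(
  deltas=[
    {"rx": 0,"ry": 0,"rz": 0,"dx": 0.001,"dy": 0,"dz": 0.03,"fingers": 0.01},
    {"rx": 0,"ry": 0,"rz": 0,"dx": 0,"dy": 0,"dz": 0.023,"fingers": 0.01},
    {"rx": 0,"ry": 0,"rz": 0,"dx": 0,"dy": 0,"dz": 0,"fingers": 0.01},
    {"rx": 0,"ry": 0,"rz": 0,"dx": 0,"dy": 0,"dz": 0,"fingers": 0.01},
  ],
)

```text
time_s: 8.3
position: [0.4731, 0.0201, 0.0316]
tool_rot: [[-0.059, 0.998, -0.0], [0.998, 0.059, 0.0], [0.0, -0.0, -1.0]]
ft_force: [0.4, 1.2, -0.9]
grip_width: 0.0184
gripper_force: 29.7
```

```bash
python3 -c "
from h import *;go(.473,.0196,.020,3.4)
p=env.get_image('scene');q=env.get_image('top')
cv2.imwrite('pics/g3.png',np.hstack([cv2.resize(p['color'][195:275,190:270],(400,400),interpolation=2),cv2.resize(q['color'][258:338,220:300],(400,400),interpolation=2)]))"
```

```text
shift [-0.0004 -0.0001  0.0116] n 0.2 yaw 3.4 rz -0.0005 pos [0.4731 0.0201 0.0316] tilt [-4.e-04  0.e+00 -1.e+00] q6 -15.3 t 8.3 F [ 0.39  1.2  -0.94] w 0.0184
```

View pics/g3.png

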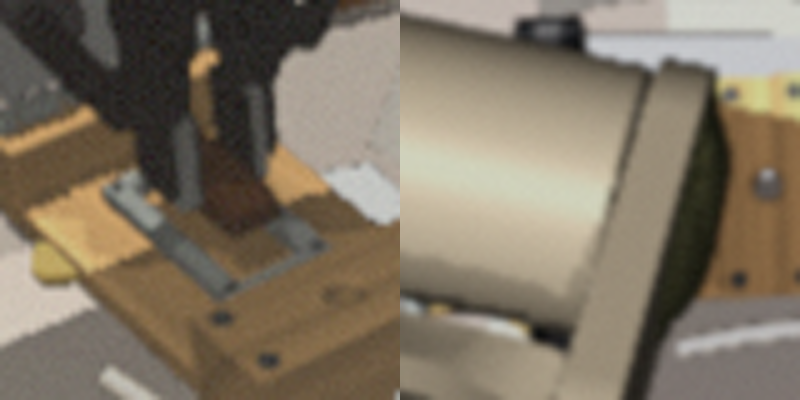

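Request:
arm_command(
  deltas=[
    {"rx": 0,"ry": 0,"rz": 0,"dx": 0,"dy": 0,"dz": 0.004,"fingers": 0.01},
    {"rx": 0,"ry": 0,"rz": 0,"dx": 0,"dy": 0,"dz": 0.003,"fingers": 0.01},
    {"rx": 0,"ry": 0,"rz": 0,"dx": 0,"dy": 0,"dz": 0.002,"fingers": 0.01},
    {"rx": 0,"ry": 0,"rz": 0,"dx": 0,"dy": 0,"dz": 0,"fingers": 0.01},
    {"rx": 0,"ry": 0,"rz": 0,"dx": 0,"dy": 0,"dz": 0,"fingers": 0.01},
  ],
)

```text
time_s: 8.9
position: [0.4729, 0.0206, 0.0223]
tool_rot: [[-0.06, 0.998, -0.0], [0.998, 0.06, -0.0], [-0.0, -0.0, -1.0]]
ft_force: [-0.1, -0.4, 0.4]
grip_width: 0.0186
gripper_force: 29.7
```

Request:
arm_command(
  deltas=[
    {"rx": 0,"ry": 0,"rz": 0,"dx": -0.0008,"dy": 0,"dz": 0.002,"fingers": 0.01},
    {"rx": 0,"ry": 0,"rz": 0,"dx": 0,"dy": 0,"dz": 0.0015,"fingers": 0.01},
    {"rx": 0,"ry": 0,"rz": 0,"dx": 0,"dy": 0,"dz": 0,"fingers": 0.01},
    {"rx": 0,"ry": 0,"rz": 0,"dx": 0,"dy": 0,"dz": 0,"fingers": 0.01},
  ],
)

```text
time_s: 9.3
position: [0.4729, 0.0198, 0.0187]
tool_rot: [[-0.06, 0.998, -0.0], [0.998, 0.06, 0.0], [0.0, -0.0, -1.0]]
ft_force: [-0.1, 0.2, -0.1]
grip_width: 0.0187
gripper_force: 29.6
```

Request:
arm_command(
  deltas=[
    {"rx": 0,"ry": 0,"rz": 0,"dx": 0,"dy": 0,"dz": 0.0007,"fingers": 0.01},
    {"rx": 0,"ry": 0,"rz": 0,"dx": 0,"dy": 0,"dz": 0,"fingers": 0.01},
    {"rx": 0,"ry": 0,"rz": 0,"dx": 0,"dy": 0,"dz": 0,"fingers": 0.04},
    {"rx": 0,"ry": 0,"rz": 0,"dx": 0,"dy": 0,"dz": 0,"fingers": 0.04},
    {"rx": 0,"ry": 0,"rz": 0,"dx": 0,"dy": 0,"dz": 0,"fingers": 0.04},
    {"rx": 0,"ry": 0,"rz": 0,"dx": 0,"dy": 0,"dz": 0,"fingers": 0.04},
    {"rx": 0,"ry": 0,"rz": 0,"dx": 0,"dy": 0,"dz": -0.02,"fingers": 0.04},
    {"rx": 0,"ry": 0,"rz": 0,"dx": 0,"dy": 0,"dz": -0.04,"fingers": 0.04},
    {"rx": 0,"ry": 0,"rz": 0,"dx": -0.03,"dy": 0,"dz": -0.045,"fingers": 0.04},
    {"rx": 0,"ry": 0,"rz": 0,"dx": -0.045,"dy": 0,"dz": -0.045,"fingers": 0.0},
    {"rx": 0,"ry": 0,"rz": 0,"dx": -0.045,"dy": 0,"dz": -0.045,"fingers": 0.0},
    {"rx": 0,"ry": 0,"rz": 0,"dx": -0.045,"dy": 0,"dz": -0.045,"fingers": 0.0},
  ],
)

```text
time_s: 10.5
position: [0.4805, -0.1149, 0.2275]
tool_rot: [[-0.06, 0.998, 0.0], [0.998, 0.06, -0.0], [-0.0, 0.0, -1.0]]
ft_force: [1.1, -0.1, -1.1]
grip_width: 0.0001
gripper_force: 0.0
```

```bash
python3 -c "
from h import *;go(.473,.19,.26,3.4)
p=env.get_image('scene');q=env.get_image('top')
for n,i in(('s',p),('t',q)): print([(t['location'],t['p']) for t in env.tip_of('toggle_long',i)])
cv2.imwrite('pics/g4.png',np.hstack([cv2.resize(p['color'][195:275,190:270],(400,400),interpolation=2),cv2.resize(q['color'][258:338,220:300],(400,400),interpolation=2)]))"
```

```text
shift [ 0.3048  0.0108 -0.0326] n 6.1 yaw 3.4 rz 0.0007 pos [ 0.4805 -0.1149  0.2275] tilt [ 2.e-04 -1.e-04 -1.e+00] q6 -30.6 t 10.5 F [ 1.15 -0.11 -1.11] w 0.0001
[([232.4, 238.4], 0.73), ([359.0, 314.6], 0.28)]
[([257.3, 296.6], 0.55)]
```

View pics/g4.png

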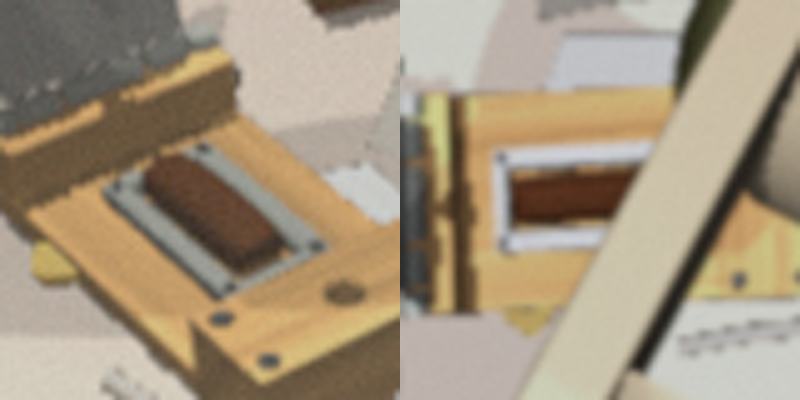

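Request:
arm_command(
  deltas=[
    {"rx": 0,"ry": 0,"rz": 0,"dx": 0.02,"dy": 0.0,"dz": -0.025,"fingers": 0.0},
    {"rx": 0,"ry": 0,"rz": 0,"dx": 0.04,"dy": 0.001,"dz": -0.0125,"fingers": 0.0},
    {"rx": 0,"ry": 0,"rz": 0,"dx": 0.04,"dy": 0.001,"dz": 0,"fingers": 0.0},
    {"rx": 0,"ry": 0,"rz": 0,"dx": 0.04,"dy": 0.001,"dz": 0,"fingers": 0.0},
    {"rx": 0,"ry": 0,"rz": 0,"dx": 0.04,"dy": 0.001,"dz": 0,"fingers": 0.0},
    {"rx": 0,"ry": 0,"rz": 0,"dx": 0.04,"dy": 0.001,"dz": 0,"fingers": 0.0},
    {"rx": 0,"ry": 0,"rz": 0,"dx": 0.04,"dy": 0.001,"dz": 0,"fingers": 0.0},
    {"rx": 0,"ry": 0,"rz": 0,"dx": 0.04,"dy": 0.001,"dz": 0,"fingers": 0.0},
    {"rx": 0,"ry": 0,"rz": 0,"dx": 0,"dy": 0,"dz": 0,"fingers": 0.0},
    {"rx": 0,"ry": 0,"rz": 0,"dx": 0,"dy": 0,"dz": 0,"fingers": 0.0},
    {"rx": 0,"ry": 0,"rz": 0,"dx": 0,"dy": 0,"dz": 0,"fingers": 0.0},
  ],
)

```text
time_s: 11.8
position: [0.4695, 0.1858, 0.2625]
tool_rot: [[-0.06, 0.998, -0.002], [0.998, 0.06, -0.0], [-0.0, -0.002, -1.0]]
ft_force: [-0.2, -0.1, -0.2]
grip_width: -0.0003
gripper_force: 0.0
```

```bash
python3 -c "
from h import *;go(.468,.187,.16,3.4)
p=env.get_image('scene')
cv2.imwrite('pics/g5.png',cv2.resize(p['color'][40:240,110:310],(600,600),interpolation=2))"
```

```text
shift [ 0.0013 -0.0013  0.1025] n 2.1 yaw 3.4 rz 0.0004 pos [0.4695 0.1858 0.2625] tilt [-1.7e-03 -4.0e-04 -1.0e+00] q6 4.7 t 11.8 F [-0.24 -0.07 -0.15] w -0.0003
```

View pics/g5.png

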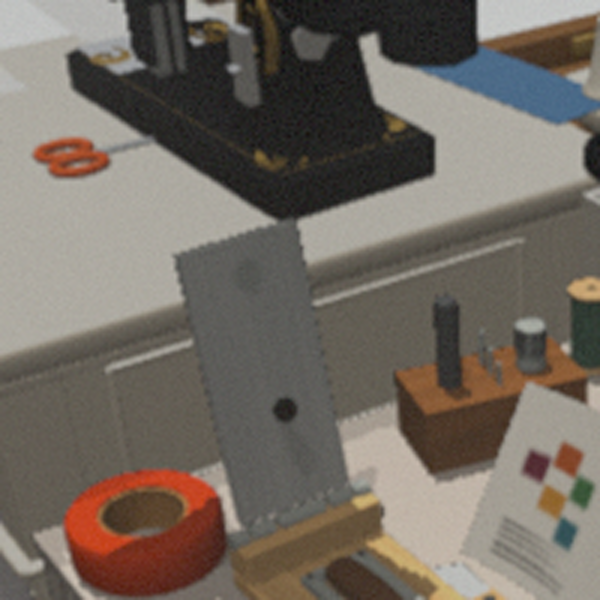

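```bash
python3 -c "
from h import *
p=env.get_image('scene');print(proj(p,env.observe()['position']), proj(p,[.466,.149,.186]),p['eye'],p['orientation'])
for c in([.4,.25,.1],[.6,.25,.1]):print(proj(p,c))
cv2.imwrite('pics/g6.png',p['color'])"
```

```text
[165.03586878  63.12509522] [179.98586725 117.46234663] [ 0.14195997 -0.63216446  0.58822737] [[ 0.79582617  0.36839938 -0.48056488]
 [-0.60521102  0.50948707 -0.61167193]
 [ 0.01950203  0.77762769  0.62842251]]
[126.74266047 150.89563345]
[225.82613364 121.39804104]
```

View pics/g6.png

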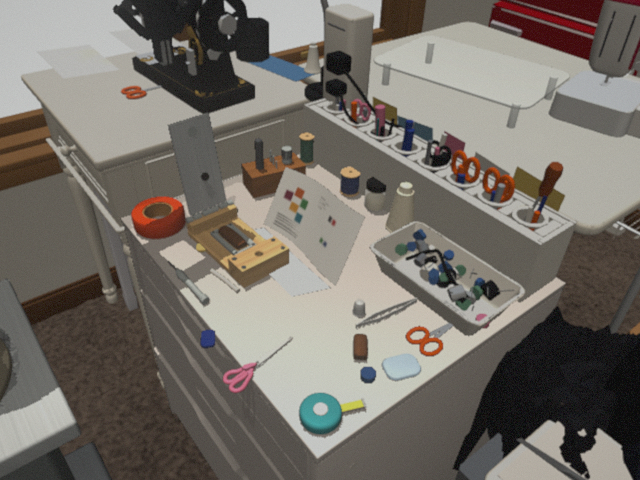

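```bash
python3 -c "
from h import *
a=cv2.imread('pics/scene0.png').astype(int);b=cv2.imread('pics/g6.png').astype(int)
m=(abs(a-b).max(-1)>40).astype(np.uint8);k,l,st,c=cv2.connectedComponentsWithStats(m);print(st[1:][st[1:,4]>30])
q=env.get_image('top');p=env.get_image('scene');print(env.observe()['time_s'],p['shot'],q['shot'],proj(q,env.observe()['position']))
print(abs(cv2.imread('pics/g6.png').astype(int)-p['color']).max(),abs(cv2.imread('pics/top0.png').astype(int)-q['color']).mean())
cv2.imwrite('pics/g7.png',q['color'])
t0=cv2.imread('pics/top0.png').astype(int);m=(abs(t0-q['color']).max(-1)>40).astype(np.uint8);k,l,st,c=cv2.connectedComponentsWithStats(m);print(st[1:][st[1:,4]>30])"
```

```text
[[ 113    0   61   62 1147]
 [ 169   18   13    4   31]
 [ 169  113   39   13   54]
 [ 315  177   10    9   59]
 [ 147  206   36   20  248]
 [ 190  216   20   10   51]
 [ 196  222   60   39 1158]
 [ 143  227   77   63 1396]
 [   0  279   60  136 4201]
 [ 289  305   38   33  638]
 [  70  464   14   16   50]
 [  86  465   10   12   38]
 [  79  472   15    8   38]]
12.0 16 15 [135.35614457 294.59873827]
86 13.847408854166666
[[  241   202    35    16   293]
 [    0   238   138   242 14862]
 [    0   264    33    28   543]
 [  211   273    13     8    70]
 [  185   277     6    42   198]
 [  212   279    66    78  2851]
 [  226   284     4    14    42]
 [  346   292    30    15   321]
 [    0   312    78    56  2361]
 [  199   317    14    33   268]
 [  221   405    42    35   778]
 [  292   406    44     7   196]
 [  185   459   131    21  2656]
 [   78   474    21     6    38]]
```

```bash
python3 -c "
from h import *
q=cv2.imread('pics/g7.png');s=cv2.imread('pics/g6.png')
for n,i in(('t0',cv2.imread('pics/top0.png')),('t',q),('s0',cv2.imread('pics/scene0.png')),('s',s)):
  h=cv2.cvtColor(i,cv2.COLOR_BGR2HSV);m=cv2.inRange(h,(45,120,60),(80,255,255));k,l,st,c=cv2.connectedComponentsWithStats(m);print(n,[(x.tolist(),y.round().tolist()) for x,y in zip(st[1:],c[1:]) if x[4]>15])
p=env.get_image('scene');t=env.get_image('top')
for n in('pin','leaf_end','leaf_hole','hinge','tool_block'):
  for i in(p,t): print(n,[(np.round(x['location']).tolist(),round(x['p'],2)) for x in env.tip_of(n,i)[:3]],[(np.round(x['box']).tolist(),round(x['p'],2)) for x in env.look_for(n,i)[:3]])
"
```

```text
t0 [([243, 204, 22, 8, 117], [256.0, 207.0])]
t [([247, 206, 28, 11, 140], [264.0, 210.0])]
s0 [([316, 178, 9, 7, 31], [320.0, 180.0])]
s []
pin [([286.0, 176.0], 0.62)] [([280.0, 145.0, 292.0, 164.0], 0.6)]
pin [([246.0, 207.0], 0.75), ([206.0, 203.0], 0.56), ([425.0, 272.0], 0.48)] [([248.0, 209.0, 276.0, 215.0], 0.58)]
leaf_end [([191.0, 118.0], 0.88), ([210.0, 211.0], 0.68)] [([171.0, 113.0, 227.0, 217.0], 0.58)]
leaf_end [([188.0, 298.0], 0.7)] [([183.0, 277.0, 227.0, 318.0], 0.93), ([186.0, 269.0, 307.0, 321.0], 0.34)]
leaf_hole [([188.0, 128.0], 0.7)] [([164.0, 115.0, 226.0, 217.0], 0.95)]
leaf_hole [([190.0, 297.0], 0.78), ([225.0, 298.0], 0.5), ([199.0, 233.0], 0.26)] [([187.0, 277.0, 226.0, 316.0], 0.63), ([370.0, 258.0, 380.0, 269.0], 0.32)]
hinge [([210.0, 211.0], 0.8)] []
hinge [([222.0, 294.0], 0.67), ([202.0, 219.0], 0.64)] [([189.0, 270.0, 304.0, 322.0], 0.89), ([187.0, 279.0, 225.0, 318.0], 0.49)]
tool_block [([272.0, 187.0], 0.62)] [([241.0, 161.0, 307.0, 198.0], 0.86)]
tool_block [([425.0, 274.0], 0.6)] [([179.0, 190.0, 218.0, 251.0], 0.57)]
```

Request:
arm_command(
  deltas=[
    {"rx": 0,"ry": 0,"rz": 0,"dx": 0.002,"dy": -0.001,"dz": 0.03,"fingers": 0.0},
    {"rx": 0,"ry": 0,"rz": 0,"dx": 0,"dy": 0,"dz": 0.03,"fingers": 0.0},
    {"rx": 0,"ry": 0,"rz": 0,"dx": 0,"dy": 0,"dz": 0.025,"fingers": 0.0},
    {"rx": 0,"ry": 0,"rz": 0,"dx": 0,"dy": 0,"dz": 0.017,"fingers": 0.0},
    {"rx": 0,"ry": 0,"rz": 0,"dx": 0,"dy": 0,"dz": 0,"fingers": 0.0},
    {"rx": 0,"ry": 0,"rz": 0,"dx": 0,"dy": 0,"dz": 0,"fingers": 0.0},
  ],
)

```text
time_s: 13.7
position: [0.4692, 0.1881, 0.1619]
tool_rot: [[-0.06, 0.998, 0.0], [0.998, 0.06, 0.0], [0.0, 0.001, -1.0]]
ft_force: [1.1, -1.3, 0.1]
grip_width: -0.0004
gripper_force: 0.0
```

Request:
arm_command(
  deltas=[
    {"rx": 0,"ry": 0,"rz": 0,"dx": -0.012,"dy": 0,"dz": 0,"fingers": 0.0},
    {"rx": 0,"ry": 0,"rz": 0,"dx": -0.012,"dy": 0,"dz": 0,"fingers": 0.0},
    {"rx": 0,"ry": 0,"rz": 0,"dx": -0.012,"dy": 0,"dz": 0,"fingers": 0.0},
    {"rx": 0,"ry": 0,"rz": 0,"dx": -0.012,"dy": 0,"dz": 0,"fingers": 0.0},
    {"rx": 0,"ry": 0,"rz": 0,"dx": -0.012,"dy": 0,"dz": 0,"fingers": 0.0},
    {"rx": 0,"ry": 0,"rz": 0,"dx": -0.012,"dy": 0,"dz": 0,"fingers": 0.0},
  ],
)

```text
time_s: 14.3
position: [0.4733, 0.1152, 0.1615]
tool_rot: [[-0.059, 0.998, 0.0], [0.998, 0.059, 0.0], [0.0, 0.0, -1.0]]
ft_force: [-0.7, 1.5, 1.3]
grip_width: 0.0
gripper_force: 0.7
```

Request:
arm_command(
  deltas=[
    {"rx": 0,"ry": 0,"rz": 0,"dx": -0.012,"dy": 0,"dz": 0,"fingers": 0.0},
    {"rx": 0,"ry": 0,"rz": 0,"dx": -0.012,"dy": 0,"dz": 0,"fingers": 0.0},
    {"rx": 0,"ry": 0,"rz": 0,"dx": -0.012,"dy": 0,"dz": 0,"fingers": 0.0},
    {"rx": 0,"ry": 0,"rz": 0,"dx": -0.012,"dy": 0,"dz": 0,"fingers": 0.0},
    {"rx": 0,"ry": 0,"rz": 0,"dx": -0.012,"dy": 0,"dz": 0,"fingers": 0.0},
    {"rx": 0,"ry": 0,"rz": 0,"dx": -0.012,"dy": 0,"dz": 0,"fingers": 0.0},
  ],
)

```text
time_s: 14.9
position: [0.4775, 0.0433, 0.1613]
tool_rot: [[-0.06, 0.998, -0.0], [0.998, 0.06, -0.0], [-0.0, -0.0, -1.0]]
ft_force: [-1.1, 0.3, 0.0]
grip_width: 0.0003
gripper_force: 0.3
```

```bash
cat > leaf.py <<'E'
from h import *
p=env.get_image('scene');t=env.get_image('top')
H=np.array([.4683,.0886,.034]);ax=np.array([-np.cos(1.63),-np.sin(1.63)])
for th in(1.4,1.2,1.0,.8,.5,.2,.05):
  f=lambda d,h:np.r_[H[:2]+ax*(d*np.cos(th)-h*np.sin(th)),H[2]+d*np.sin(th)+h*np.cos(th)]
  print(th,"end",proj(p,f(.164,.004)).round(),proj(t,f(.164,.004)).round(),"hole",proj(p,f(.144,.008)).round(),proj(t,f(.144,.008)).round())
for n in('leaf_end','leaf_hole'):
  for i in(p,t): print(n,[(np.round(x['location'],1).tolist(),round(x['p'],2)) for x in env.tip_of(n,i)[:3]],[(np.round(x['box']).tolist(),round(x['p'],2)) for x in env.look_for(n,i)[:2]])
go(.468,.19,.16)
E
python3 leaf.py
```

```text
1.4 end [206. 131.] [220. 296.] hole [205. 141.] [217. 297.]
1.2 end [218. 144.] [239. 295.] hole [216. 151.] [234. 296.]
1.0 end [230. 160.] [257. 294.] hole [226. 165.] [250. 295.]
0.8 end [241. 179.] [272. 294.] hole [235. 181.] [264. 295.]
0.5 end [255. 209.] [290. 293.] hole [247. 207.] [280. 294.]
0.2 end [263. 239.] [300. 294.] hole [255. 233.] [290. 294.]
0.05 end [265. 253.] [302. 294.] hole [258. 245.] [292. 294.]
leaf_end [([225.7, 152.1], 0.72)] [([191.0, 144.0, 248.0, 218.0], 0.56)]
leaf_end [] []
leaf_hole [([220.0, 158.1], 0.68)] [([190.0, 144.0, 247.0, 218.0], 0.61)]
leaf_hole [] [([254.0, 271.0, 304.0, 320.0], 0.3)]
shift [ 0.1456 -0.0006  0.0013] n 2.9 yaw 3.5 rz 0 pos [0.4774 0.0447 0.1613] tilt [-0. -0. -1.] q6 -12.3 t 15.4 F [-0.2   0.01 -0.36] w -0.0001
```

Request:
arm_command(
  deltas=[
    {"rx": 0,"ry": 0,"rz": 0,"dx": -0.01,"dy": 0,"dz": 0,"fingers": 0.0},
    {"rx": 0,"ry": 0,"rz": 0,"dx": -0.01,"dy": 0,"dz": 0,"fingers": 0.0},
    {"rx": 0,"ry": 0,"rz": 0,"dx": 0,"dy": 0,"dz": 0,"fingers": 0.0},
    {"rx": 0,"ry": 0,"rz": 0,"dx": 0,"dy": 0,"dz": 0,"fingers": 0.0},
    {"rx": 0,"ry": 0,"rz": 0,"dx": 0,"dy": 0,"dz": -0.02,"fingers": 0.0},
    {"rx": 0,"ry": 0,"rz": 0,"dx": 0.01,"dy": 0,"dz": -0.03,"fingers": 0.0},
  ],
)

```text
time_s: 16.0
position: [0.4774, 0.034, 0.2107]
tool_rot: [[-0.058, 0.998, -0.004], [0.998, 0.058, 0.001], [0.001, -0.004, -1.0]]
ft_force: [0.2, 1.1, 1.0]
grip_width: 0.0001
gripper_force: 0.0
```

```bash
python3 leaf.py | tail -5; python3 -c "
from h import *;go(.660,.1322,.25,79.7)"
```

```text
leaf_end [([240.4, 172.6], 0.8)] [([191.0, 166.0, 260.0, 219.0], 0.74)]
leaf_end [([269.6, 294.0], 0.79)] [([258.0, 274.0, 272.0, 313.0], 0.63), ([389.0, 278.0, 406.0, 293.0], 0.24)]
leaf_hole [([231.0, 173.6], 0.56)] []
leaf_hole [([260.6, 293.2], 0.71), ([260.4, 295.7], 0.5)] [([264.0, 273.0, 274.0, 314.0], 0.61)]
shift [ 0.156  -0.0005  0.0507] n 3.3 yaw 3.4 rz 0 pos [0.4779 0.0343 0.2107] tilt [-1.3e-03  2.0e-04 -1.0e+00] q6 -13.5 t 16.5 F [-0.54  0.86  0.11] w -0.0001
shift [ 0.0869  0.1876 -0.0396] n 4.2 yaw 3.4 rz -1.3314 pos [0.4779 0.0343 0.2107] tilt [-1.3e-03  2.0e-04 -1.0e+00] q6 -13.5 t 16.5 F [-0.54  0.86  0.11] w -0.0001
```

Request:
arm_command(
  deltas=[
    {"rx": 0,"ry": 0,"rz": -0.1479,"dx": 0,"dy": 0,"dz": -0.04,"fingers": 0.05},
    {"rx": 0,"ry": 0,"rz": -0.1479,"dx": 0,"dy": 0,"dz": 0,"fingers": 0.05},
    {"rx": 0,"ry": 0,"rz": -0.1479,"dx": 0,"dy": 0,"dz": 0,"fingers": 0.05},
    {"rx": 0,"ry": 0,"rz": -0.1479,"dx": 0,"dy": 0,"dz": 0,"fingers": 0.05},
    {"rx": 0,"ry": 0,"rz": -0.1479,"dx": 0,"dy": 0,"dz": 0,"fingers": 0.05},
    {"rx": 0,"ry": 0,"rz": -0.1479,"dx": 0,"dy": 0,"dz": 0,"fingers": 0.05},
    {"rx": 0,"ry": 0,"rz": -0.1479,"dx": 0,"dy": 0,"dz": 0,"fingers": 0.05},
    {"rx": 0,"ry": 0,"rz": -0.1479,"dx": 0,"dy": 0,"dz": 0,"fingers": 0.05},
    {"rx": 0,"ry": 0,"rz": -0.1479,"dx": 0,"dy": 0,"dz": 0,"fingers": 0.05},
  ],
)

```text
time_s: 17.4
position: [0.478, 0.0343, 0.2509]
tool_rot: [[-0.985, 0.173, -0.001], [0.173, 0.985, 0.0], [0.001, 0.0, -1.0]]
ft_force: [-0.2, -0.2, -0.2]
grip_width: 0.0498
gripper_force: 0.0
```

```bash
cat > pinfit.py <<'E'
from fit import *
import pickle
P=pickle.load(open("P.pkl","rb"));np.set_printoptions(precision=4,suppress=True)
c=[[.010*np.cos(a),.010*np.sin(a)] for a in np.linspace(0,6.28,40)]
disc=lambda z:[np.r_[q,z] for q in c]
for n,roi in(("top",(190,192,207,210)),("top",(192,194,205,208))): print(n,fitpose(P[n],[.6606,.1328,0],[(disc(.075),1.)],P[n]["color"][...,0].astype(np.float32),roi))
# tool block outline (red wood saturation) both
B=[([np.array(v) for v in product((-.028,.028),(-.055,.055),(0,.045))],1.)]
sat=cv2.cvtColor(P["top"]["color"],cv2.COLOR_BGR2HSV)[...,1].astype(np.float32)
TB=[(B[0][0],.8),(box(-.028,.028,-.055,.055,.045,.045),1.)]
r=fitpose(P["top"],[.634,.136,1.39],TB,sat,(170,182,226,258));print("block",r)
for sg in(1,-1): print(T(r[0],[0,sg*.028,0]))
r=fitpose(P["top"],[.634,.136,-.18+1.5708-1.5708-1.39+1.39+1.5708-3.1416],TB,sat,(170,182,226,258));print("block",r,[T(r[0],[0,sg*.028,0]) for sg in(1,-1)])
p=P["scene"];x=[proj(p,[.660,.133,z]).round(1) for z in(.045,.075)];print(x)
go(.660,.1322,.25,79.7)
E
python3 pinfit.py
```

```text
top (array([0.6628, 0.135 , 0.0489]), np.float64(0.9886579924819154))
top (array([0.6628, 0.1348, 0.0338]), np.float64(0.9923427097447401))
block (array([0.6359, 0.1397, 1.3863]), np.float64(0.9011728661892849))
[np.float64(0.6083361934294189), np.float64(0.14480910697176966), 0]
[np.float64(0.6633852960370055), np.float64(0.13453310083614503), 0]
block (array([ 0.6357,  0.14  , -1.7611]), np.float64(0.9009313890968236)) [[np.float64(0.6632427339630844), np.float64(0.13470548824809817), 0], [np.float64(0.608254070374944), np.float64(0.14530015090390327), 0]]
[array([286. , 162.1]), array([285.7, 148.3])]
shift [-0.1623  0.1279  0.0008] n 4.1 yaw 80.0 rz 0.0058 pos [0.478  0.0343 0.2509] tilt [-0.0007  0.0002 -1.    ] q6 -90.1 t 17.4 F [-0.15 -0.24 -0.23] w 0.0498
```

Request:
arm_command(
  deltas=[
    {"rx": 0,"ry": 0,"rz": 0,"dx": -0.033,"dy": 0.0262,"dz": 0,"fingers": 0.05},
    {"rx": 0,"ry": 0,"rz": 0,"dx": -0.033,"dy": 0.0262,"dz": 0,"fingers": 0.05},
    {"rx": 0,"ry": 0,"rz": 0,"dx": -0.033,"dy": 0.0262,"dz": 0,"fingers": 0.05},
    {"rx": 0,"ry": 0,"rz": 0,"dx": -0.033,"dy": 0.0262,"dz": 0,"fingers": 0.05},
    {"rx": 0,"ry": 0,"rz": 0,"dx": -0.033,"dy": 0.0262,"dz": 0.03,"fingers": 0.05},
    {"rx": 0,"ry": 0,"rz": 0,"dx": 0,"dy": 0,"dz": 0.04,"fingers": 0.05},
    {"rx": 0,"ry": 0,"rz": 0,"dx": 0,"dy": 0,"dz": 0.04,"fingers": 0.05},
    {"rx": 0,"ry": 0,"rz": 0,"dx": 0,"dy": 0,"dz": 0,"fingers": 0.05},
    {"rx": 0,"ry": 0,"rz": 0,"dx": 0,"dy": 0,"dz": 0,"fingers": 0.05},
    {"rx": 0,"ry": 0,"rz": 0,"dx": 0,"dy": 0,"dz": 0,"fingers": 0.05},
  ],
)

```text
time_s: 18.4
position: [0.6636, 0.133, 0.1452]
tool_rot: [[-0.984, 0.179, 0.004], [0.179, 0.984, 0.0], [-0.004, 0.001, -1.0]]
ft_force: [0.2, 0.5, 0.5]
grip_width: 0.0495
gripper_force: 0.0
```

```bash
python3 leaf.py | tail -5; python3 -c "
from h import *;go(.663,.1348,.050,79.7)"
```

```text
leaf_end [([265.1, 254.4], 0.87), ([234.0, 244.5], 0.35)] [([193.0, 203.0, 285.0, 263.0], 0.7), ([352.0, 301.0, 366.0, 316.0], 0.68)]
leaf_end [([300.8, 293.9], 0.71)] [([222.0, 279.0, 304.0, 315.0], 0.77)]
leaf_hole [([400.3, 364.9], 0.15)] [([190.0, 202.0, 284.0, 261.0], 0.97)]
leaf_hole [] [([388.0, 279.0, 409.0, 292.0], 0.58), ([221.0, 276.0, 306.0, 314.0], 0.56)]
shift [ 0.2016  0.0212 -0.0176] n 4.1 yaw 79.7 rz 0 pos [0.6626 0.1331 0.1424] tilt [ 1.e-04 -0.e+00 -1.e+00] q6 -78.3 t 18.9 F [-0.04  0.56 -0.31] w 0.0499
shift [-0.0001  0.0018  0.0924] n 1.8 yaw 79.7 rz -0.0001 pos [0.6626 0.1331 0.1424] tilt [ 1.e-04 -0.e+00 -1.e+00] q6 -78.3 t 18.9 F [-0.04  0.56 -0.31] w 0.0499
```

Request:
arm_command(
  deltas=[
    {"rx": 0,"ry": 0,"rz": 0,"dx": 0,"dy": 0.0015,"dz": 0.04,"fingers": 0.05},
    {"rx": 0,"ry": 0,"rz": 0,"dx": 0,"dy": 0,"dz": 0.03,"fingers": 0.05},
    {"rx": 0,"ry": 0,"rz": 0,"dx": 0,"dy": 0,"dz": 0.023,"fingers": 0.05},
    {"rx": 0,"ry": 0,"rz": 0,"dx": 0,"dy": 0,"dz": 0,"fingers": 0.05},
    {"rx": 0,"ry": 0,"rz": 0,"dx": 0,"dy": 0,"dz": 0,"fingers": 0.05},
    {"rx": 0,"ry": 0,"rz": 0,"dx": 0,"dy": 0,"dz": 0,"fingers": 0.05},
  ],
  squeeze=30,
)

```text
time_s: 19.5
position: [0.6638, 0.1346, 0.0511]
tool_rot: [[-0.984, 0.179, 0.003], [0.179, 0.984, 0.0], [-0.003, 0.001, -1.0]]
ft_force: [0.3, -0.5, 0.7]
grip_width: 0.0497
gripper_force: 0.0
```

```bash
python3 -c "
from h import *;go(.663,.1348,.049,79.7)
p=env.get_image('scene');print([(np.round(x['box']).tolist(),round(x['p'],2)) for x in env.look_for('pin',p)[:2]],proj(p,[.663,.1348,.075]))"
```

```text
shift [0.0008 0.0001 0.0021] n 0.0 yaw 79.7 rz -0.0001 pos [0.6638 0.1346 0.0511] tilt [ 3.e-03  1.e-04 -1.e+00] q6 -78.2 t 19.5 F [ 0.28 -0.52  0.73] w 0.0497
[([280.0, 143.0, 285.0, 162.0], 0.45)] [286.50167415 147.42864996]
```

Request:
arm_command(
  deltas=[
    {"rx": 0,"ry": 0,"rz": 0,"dx": 0,"dy": 0,"dz": 0.001,"fingers": 0.01},
    {"rx": 0,"ry": 0,"rz": 0,"dx": 0,"dy": 0,"dz": 0,"fingers": 0.01},
    {"rx": 0,"ry": 0,"rz": 0,"dx": 0,"dy": 0,"dz": 0,"fingers": 0.01},
    {"rx": 0,"ry": 0,"rz": 0,"dx": 0,"dy": 0,"dz": 0,"fingers": 0.01},
    {"rx": 0,"ry": 0,"rz": 0,"dx": 0,"dy": 0,"dz": 0,"fingers": 0.01},
    {"rx": 0,"ry": 0,"rz": 0,"dx": 0,"dy": 0,"dz": 0,"fingers": 0.01},
  ],
  squeeze=50,
)

```text
time_s: 20.2
position: [0.663, 0.1345, 0.0488]
tool_rot: [[-0.984, 0.179, 0.001], [0.179, 0.984, -0.0], [-0.001, 0.0, -1.0]]
ft_force: [-1.1, 0.5, 6.4]
grip_width: 0.0184
gripper_force: 48.8
```

Request:
arm_command(
  deltas=[
    {"rx": 0,"ry": 0,"rz": 0,"dx": 0,"dy": 0,"dz": -0.02,"fingers": 0.01},
    {"rx": 0,"ry": 0,"rz": 0,"dx": 0,"dy": 0,"dz": -0.04,"fingers": 0.01},
    {"rx": 0,"ry": 0,"rz": 0,"dx": 0,"dy": 0,"dz": -0.045,"fingers": 0.01},
    {"rx": 0,"ry": 0,"rz": 0,"dx": 0,"dy": 0,"dz": -0.045,"fingers": 0.01},
    {"rx": 0,"ry": 0,"rz": 0,"dx": 0,"dy": 0,"dz": 0,"fingers": 0.01},
    {"rx": 0,"ry": 0,"rz": 0,"dx": 0,"dy": 0,"dz": 0,"fingers": 0.01},
  ],
)

```text
time_s: 20.8
position: [0.6629, 0.1346, 0.1984]
tool_rot: [[-0.984, 0.179, 0.001], [0.179, 0.984, 0.0], [-0.001, 0.0, -1.0]]
ft_force: [-0.1, -0.4, -1.2]
grip_width: 0.0187
gripper_force: 48.9
```

```bash
python3 -c "
from h import *;go(.4767,-.0553,.20)
p=env.get_image('scene');t=env.get_image('top')
for i in(p,t):print([(np.round(x['box']).tolist(),round(x['p'],2)) for x in env.look_for('pin',i)[:2]],[(np.round(x['location']).tolist(),round(x['p'],2)) for x in env.tip_of('pin',i)[:2]])
P=env.observe()['position'];print(proj(p,P+[0,0,-.038]),proj(p,P+[0,0,.026]))"
```

```text
shift [ 0.1492 -0.2201 -0.0018] n 5.3 yaw 79.7 rz 0 pos [0.6629 0.1346 0.1984] tilt [ 8.e-04  1.e-04 -1.e+00] q6 -78.2 t 20.8 F [-0.08 -0.36 -1.18] w 0.0187
[([276.0, 66.0, 287.0, 106.0], 0.66), ([189.0, 201.0, 284.0, 261.0], 0.66)] [([284.0, 102.0], 0.5)]
[([249.0, 205.0, 278.0, 215.0], 0.56)] [([248.0, 209.0], 0.76)]
[285.63590296 106.19001439] [284.99246173  71.56917652]
```

Request:
arm_command(
  deltas=[
    {"rx": 0,"ry": 0,"rz": 0,"dx": 0.0187,"dy": -0.0275,"dz": 0,"fingers": 0.01},
    {"rx": 0,"ry": 0,"rz": 0,"dx": 0.0187,"dy": -0.0275,"dz": 0,"fingers": 0.01},
    {"rx": 0,"ry": 0,"rz": 0,"dx": 0.0187,"dy": -0.0275,"dz": 0,"fingers": 0.01},
    {"rx": 0,"ry": 0,"rz": 0,"dx": 0.0187,"dy": -0.0275,"dz": 0,"fingers": 0.01},
    {"rx": 0,"ry": 0,"rz": 0,"dx": 0.0187,"dy": -0.0275,"dz": 0,"fingers": 0.01},
    {"rx": 0,"ry": 0,"rz": 0,"dx": 0.0187,"dy": -0.0275,"dz": 0,"fingers": 0.01},
    {"rx": 0,"ry": 0,"rz": 0,"dx": 0.0187,"dy": -0.0275,"dz": 0,"fingers": 0.01},
    {"rx": 0,"ry": 0,"rz": 0,"dx": 0.0185,"dy": -0.0275,"dz": 0.03,"fingers": 0.01},
    {"rx": 0,"ry": 0,"rz": 0,"dx": 0,"dy": 0,"dz": 0.04,"fingers": 0.01},
    {"rx": 0,"ry": 0,"rz": 0,"dx": 0,"dy": 0,"dz": 0.018,"fingers": 0.01},
    {"rx": 0,"ry": 0,"rz": 0,"dx": 0,"dy": 0,"dz": 0,"fingers": 0.01},
    {"rx": 0,"ry": 0,"rz": 0,"dx": 0,"dy": 0,"dz": 0,"fingers": 0.01},
  ],
)

```text
time_s: 22.3
position: [0.4769, -0.0552, 0.1107]
tool_rot: [[-0.984, 0.179, 0.0], [0.179, 0.984, -0.0], [-0.0, -0.0, -1.0]]
ft_force: [0.6, 0.2, -0.4]
grip_width: 0.0184
gripper_force: 49.1
```

```bash
python3 -c "
from h import *;go(.4767,-.0553,.11,79.7)
p=env.get_image('scene');cv2.imwrite('pics/h.png',p['color'])
import pickle;pickle.dump(p,open('S.pkl','wb'))
P=env.observe()['position'];print(proj(p,P+[0,0,-.038]))
print([(np.round(x['location'],1).tolist(),round(x['p'],2)) for x in env.tip_of('pin',p)[:2]],[(np.round(x['location'],1).tolist(),round(x['p'],2)) for x in env.tip_of('leaf_hole',p)[:2]],[(np.round(x['location'],1).tolist(),round(x['p'],2)) for x in env.tip_of('leaf_end',p)[:2]])
H=np.array([.4683,.0886,.034]);ax=np.array([-np.cos(1.63),-np.sin(1.63)])
for th in(.05,.07,.09):
  f=lambda d,h:np.r_[H[:2]+ax*(d*np.cos(th)-h*np.sin(th)),H[2]+d*np.sin(th)+h*np.cos(th)]
  print(f(.144,.008),proj(p,f(.144,.008)),proj(p,f(.164,.004)))
u,v=258,245
g=p['color'].mean(-1)[232:262,242:276].astype(int)
for r in g: print(' '.join('%3d'%x for x in r))
"
```

```text
shift [ 0.0002 -0.0001  0.0007] n 0.0 yaw 79.7 rz 0.0 pos [ 0.4769 -0.0552  0.1107] tilt [ 2.e-04 -1.e-04 -1.e+00] q6 -100.5 t 22.3 F [ 0.55  0.22 -0.45] w 0.0184
[257.31476053 233.01542403]
[([213.2, 207.1], 0.75), ([259.0, 231.1], 0.42)] [] [([265.9, 250.6], 0.95)]
[ 0.47678604 -0.05456893  0.049187  ] [257.63158687 245.07567597] [265.43773609 252.99275169]
[ 0.47676638 -0.05423711  0.05205218] [257.41446438 243.53771477] [265.24392818 251.26722944]
[ 0.47674332 -0.05384815  0.05491013] [257.17507136 241.97966931] [265.02400023 249.51600958]
167 168 168 164 163 165 166 164 168 163 163 163 163 150 108  78  89 127 157 165 162 163 162 162 166 168 164 161 163 162 163 163 164 166
167 167 169 170 164 164 161 165 166 166 162 161 168 165 126  87  83  94 129 156 166 165 162 161 163 164 166 169 163 163 160 160 162 164
169 168 164 171 168 169 165 164 166 165 152 140 140 139 117  92  80  82  93 128 160 163 170 162 161 165 164 164 162 168 163 160 164 162
164 167 167 169 168 168 166 166 151 138 113  91  92  91  88  89  86  83  89  95 142 164 167 167 164 162 165 161 162 165 164 164 163 162
165 16
[... 2829 characters left out ...]
  93  85  84  82  84
 89  96 103 108 113 110 108 107 100  94  93  91  92  91  89  95  90  88  84  85  83  82  85  84  84  82  91  94  94  91  88  80  85  81
 90  89  91  96 103 107 101  97  91  90  95  93  94  93  90  86  83  79  82  82  81  84  85  85  92  94  92  91  88  88  86  82  79  81
 88  92  92  92  92  98  94  94  94  95  94  91  92  82  82  81  83  80  80  81  86  83  92  90  98  91  86  83  82  81  76  86  80  81
 81  87  88  92  92  97  96  96  96  92  89  85  82  83  85  82  83  83  83  92  98  92  98  94  83  82  79  82  80  82  82  82  85  81
 90  83  84  88  91  93  90  94  91  84  85  82  83  80  79  84  87  90  96 100 100  94  84  83  75  81  78  85  85  86  83  87  85  87
```

Request:
arm_command(
  deltas=[
    {"rx": 0,"ry": 0,"rz": 0,"dx": 0,"dy": 0,"dz": 0.01,"fingers": 0.01},
    {"rx": 0,"ry": 0,"rz": 0,"dx": 0,"dy": 0,"dz": 0.006,"fingers": 0.01},
    {"rx": 0,"ry": 0,"rz": 0,"dx": 0,"dy": 0,"dz": 0.004,"fingers": 0.01},
    {"rx": 0,"ry": 0,"rz": 0,"dx": 0,"dy": 0,"dz": 0.004,"fingers": 0.01},
    {"rx": 0,"ry": 0,"rz": 0,"dx": 0,"dy": 0,"dz": 0.0,"fingers": 0.01},
    {"rx": 0,"ry": 0,"rz": 0,"dx": 0,"dy": 0,"dz": 0.0,"fingers": 0.01},
  ],
)

```text
time_s: 23.1
position: [0.4766, -0.0552, 0.0863]
tool_rot: [[-0.984, 0.179, -0.0], [0.179, 0.984, 0.0], [0.0, 0.0, -1.0]]
ft_force: [-0.3, -0.1, -1.3]
grip_width: 0.0185
gripper_force: 49.1
```

Tip should be at the leaf's hole, with no contact yet; go on slowly.

Request:
arm_command(
  deltas=[
    {"rx": 0,"ry": 0,"rz": 0,"dx": 0,"dy": 0,"dz": 0.003,"fingers": 0.01},
    {"rx": 0,"ry": 0,"rz": 0,"dx": 0,"dy": 0,"dz": 0.003,"fingers": 0.01},
    {"rx": 0,"ry": 0,"rz": 0,"dx": 0,"dy": 0,"dz": 0.0,"fingers": 0.01},
    {"rx": 0,"ry": 0,"rz": 0,"dx": 0,"dy": 0,"dz": 0.0,"fingers": 0.01},
  ],
)

```text
time_s: 23.5
position: [0.4765, -0.0552, 0.0802]
tool_rot: [[-0.984, 0.179, -0.0], [0.179, 0.984, 0.0], [0.0, -0.0, -1.0]]
ft_force: [-0.4, 0.6, -1.3]
grip_width: 0.0181
gripper_force: 49.1
```

Request:
arm_command(
  deltas=[
    {"rx": 0,"ry": 0,"rz": 0,"dx": 0,"dy": 0,"dz": 0.003,"fingers": 0.01},
    {"rx": 0,"ry": 0,"rz": 0,"dx": 0,"dy": 0,"dz": 0.003,"fingers": 0.01},
    {"rx": 0,"ry": 0,"rz": 0,"dx": 0,"dy": 0,"dz": 0.0,"fingers": 0.01},
    {"rx": 0,"ry": 0,"rz": 0,"dx": 0,"dy": 0,"dz": 0.0,"fingers": 0.01},
  ],
)

```text
time_s: 23.9
position: [0.4765, -0.0551, 0.0742]
tool_rot: [[-0.984, 0.179, -0.0], [0.179, 0.984, 0.0], [0.0, 0.0, -1.0]]
ft_force: [-0.5, -0.7, -0.2]
grip_width: 0.0184
gripper_force: 49.1
```

Request:
arm_command(
  deltas=[
    {"rx": 0,"ry": 0,"rz": 0,"dx": 0,"dy": 0,"dz": 0.003,"fingers": 0.01},
    {"rx": 0,"ry": 0,"rz": 0,"dx": 0,"dy": 0,"dz": 0.003,"fingers": 0.01},
    {"rx": 0,"ry": 0,"rz": 0,"dx": 0,"dy": 0,"dz": 0.0,"fingers": 0.01},
    {"rx": 0,"ry": 0,"rz": 0,"dx": 0,"dy": 0,"dz": 0.0,"fingers": 0.01},
  ],
)

```text
time_s: 24.3
position: [0.4765, -0.0551, 0.0682]
tool_rot: [[-0.984, 0.179, -0.0], [0.179, 0.984, 0.0], [0.0, 0.0, -1.0]]
ft_force: [-0.0, -0.1, -1.2]
grip_width: 0.0186
gripper_force: 49.1
```

Request:
arm_command(
  deltas=[
    {"rx": 0,"ry": 0,"rz": 0,"dx": 0,"dy": 0,"dz": 0.003,"fingers": 0.01},
    {"rx": 0,"ry": 0,"rz": 0,"dx": 0,"dy": 0,"dz": 0.003,"fingers": 0.01},
    {"rx": 0,"ry": 0,"rz": 0,"dx": 0,"dy": 0,"dz": 0.0,"fingers": 0.01},
    {"rx": 0,"ry": 0,"rz": 0,"dx": 0,"dy": 0,"dz": 0.0,"fingers": 0.01},
  ],
)

```text
time_s: 24.7
position: [0.4765, -0.0552, 0.0622]
tool_rot: [[-0.984, 0.179, -0.0], [0.179, 0.984, 0.0], [0.0, 0.0, -1.0]]
ft_force: [0.8, -0.6, -1.1]
grip_width: 0.0189
gripper_force: 49.1
```

Tip is about 10 mm into the bore without contact. Continue to the shoulder.

Request:
arm_command(
  deltas=[
    {"rx": 0,"ry": 0,"rz": 0,"dx": 0,"dy": 0,"dz": 0.003,"fingers": 0.01},
    {"rx": 0,"ry": 0,"rz": 0,"dx": 0,"dy": 0,"dz": 0.003,"fingers": 0.01},
    {"rx": 0,"ry": 0,"rz": 0,"dx": 0,"dy": 0,"dz": 0.002,"fingers": 0.01},
    {"rx": 0,"ry": 0,"rz": 0,"dx": 0,"dy": 0,"dz": 0.002,"fingers": 0.01},
    {"rx": 0,"ry": 0,"rz": 0,"dx": 0,"dy": 0,"dz": 0.0,"fingers": 0.01},
    {"rx": 0,"ry": 0,"rz": 0,"dx": 0,"dy": 0,"dz": 0.0,"fingers": 0.01},
  ],
)

```text
time_s: 25.3
position: [0.4765, -0.0551, 0.0522]
tool_rot: [[-0.984, 0.179, -0.0], [0.179, 0.984, 0.0], [0.0, 0.0, -1.0]]
ft_force: [0.6, -0.1, -0.4]
grip_width: 0.0186
gripper_force: 49.1
```

Request:
arm_command(
  deltas=[
    {"rx": 0,"ry": 0,"rz": 0,"dx": 0,"dy": 0,"dz": 0.002,"fingers": 0.01},
    {"rx": 0,"ry": 0,"rz": 0,"dx": 0,"dy": 0,"dz": 0.002,"fingers": 0.01},
    {"rx": 0,"ry": 0,"rz": 0,"dx": 0,"dy": 0,"dz": 0.0,"fingers": 0.01},
    {"rx": 0,"ry": 0,"rz": 0,"dx": 0,"dy": 0,"dz": 0.0,"fingers": 0.01},
  ],
)

```text
time_s: 25.7
position: [0.4766, -0.0552, 0.0483]
tool_rot: [[-0.984, 0.179, 0.0], [0.179, 0.984, -0.0], [-0.0, -0.0, -1.0]]
ft_force: [-0.2, -1.4, 0.4]
grip_width: 0.0184
gripper_force: 49.1
```

Request:
arm_command(
  deltas=[
    {"rx": 0,"ry": 0,"rz": 0,"dx": 0,"dy": 0,"dz": 0.001,"fingers": 0.01},
    {"rx": 0,"ry": 0,"rz": 0,"dx": 0,"dy": 0,"dz": 0.001,"fingers": 0.01},
    {"rx": 0,"ry": 0,"rz": 0,"dx": 0,"dy": 0,"dz": 0.0,"fingers": 0.01},
    {"rx": 0,"ry": 0,"rz": 0,"dx": 0,"dy": 0,"dz": 0.0,"fingers": 0.01},
  ],
)

```text
time_s: 26.1
position: [0.4766, -0.0552, 0.0463]
tool_rot: [[-0.984, 0.179, 0.0], [0.179, 0.984, 0.0], [-0.0, 0.0, -1.0]]
ft_force: [0.2, -0.3, 0.9]
grip_width: 0.0184
gripper_force: 49.1
```

Request:
arm_command(
  deltas=[
    {"rx": 0,"ry": 0,"rz": 0,"dx": 0,"dy": 0,"dz": 0.0005,"fingers": 0.01},
    {"rx": 0,"ry": 0,"rz": 0,"dx": 0,"dy": 0,"dz": 0.0005,"fingers": 0.01},
    {"rx": 0,"ry": 0,"rz": 0,"dx": 0,"dy": 0,"dz": 0.0,"fingers": 0.01},
    {"rx": 0,"ry": 0,"rz": 0,"dx": 0,"dy": 0,"dz": 0.0,"fingers": 0.01},
  ],
)

```text
time_s: 26.5
position: [0.4767, -0.0552, 0.0457]
tool_rot: [[-0.984, 0.179, 0.001], [0.179, 0.984, -0.0], [-0.001, -0.0, -1.0]]
ft_force: [-1.3, -1.1, 7.7]
grip_width: 0.0185
gripper_force: 49.9
```

Request:
arm_command(
  deltas=[
    {"rx": 0,"ry": 0,"rz": 0,"dx": 0,"dy": 0,"dz": 0.0007,"fingers": 0.01},
    {"rx": 0,"ry": 0,"rz": 0,"dx": 0,"dy": 0,"dz": 0.0,"fingers": 0.01},
    {"rx": 0,"ry": 0,"rz": 0,"dx": 0,"dy": 0,"dz": 0.0,"fingers": 0.01},
    {"rx": 0,"ry": 0,"rz": 0,"dx": 0,"dy": 0,"dz": 0.0,"fingers": 0.01},
  ],
  squeeze=70,
)

```text
time_s: 26.9
position: [0.4767, -0.0552, 0.0456]
tool_rot: [[-0.984, 0.179, 0.001], [0.179, 0.984, -0.001], [-0.001, -0.0, -1.0]]
ft_force: [-3.0, -0.4, 15.9]
grip_width: 0.0181
gripper_force: 68.4
```

```bash
python3 leaf.py | grep -E "^0.05|leaf_end|shift"
```

```text
0.05 end [265. 253.] [302. 294.] hole [258. 245.] [292. 294.]
leaf_end [([265.9, 259.3], 0.78)] [([194.0, 204.0, 284.0, 267.0], 0.75)]
leaf_end [] []
shift [ 0.0523  0.2397 -0.1145] n 5.4 yaw 79.7 rz 0 pos [ 0.4767 -0.0553  0.0456] tilt [ 1.2e-03 -6.0e-04 -1.0e+00] q6 -100.5 t 27.4 F [-3.65 -0.99 14.85] w 0.018
```

```bash
python3 -c "
from rig import env;print(env.close_job())"
```

```text
the job is handed in; nothing more can be done
None
```

I handed the job in with the long toggle in the nest, the leaf pressed shut, and the pin seated to its shoulder. The gripper was still holding the knob (about 68 N) and pushing down with about 15 N; the hand-in returned no pass or fail result.

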